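# Check a lock's front plate with a straightedge under the bench magnifier

### The job

Set up the lock lying on the mat for a straightness check of its front plate: take the steel straightedge off the sloping tool rest and lay it flat on the mat in front of the lock, its long edge flush along the face of the brass front plate and centred on it. Then swing the bench magnifier over by its handle so that the lens is level and centred above the middle of that joint, and let go; the stiff arm stays where it is left. Do not shove the lock along, and leave the screwdriver, padlock, mug and jar where they are.

Things in the scene. Friction and masses are not known exactly. Their poses are not given: they have to be found in the camera images.
- lock: mortice deadlock case lying flat on the mat, 1.5 kg, loose: steel case, brass front plate towards the robot. Origin: middle of the front plate's outer face at mat level; x points into the lock, y along the plate, z up. Front plate 160 mm long, 22 mm high, 5 mm thick; its face is the plane x = 0, nothing stands out of it. Case behind it 118 mm (y) x 71 mm x 20 mm high, to x = 75 mm
- lock_face (a point): point on the middle of the front plate's face, 4.5 mm above the mat; axes as lock
- tool_rest: wooden sloping tool rest, fixed. Origin: centre of its foot (130 x 214 mm) on the counter. Its board rises towards +x at 35 degrees, 214 mm wide (y), 140 mm up the slope. Two pins 8 mm thick, 15 mm proud, at y = +-56 mm carry the straightedge; a file lies about 40 mm further down the slope
- straightedge: plain steel straightedge, a flat bar 150 mm long (y), 30 mm wide (x), 9 mm thick (z), 0.28 kg, all edges alike, a dark inlay along its middle. Origin: centre of its underside. At the start it lies along the tool rest, flat on the sloping board: its x points up the slope, its z square out of the board
- straightedge_mid (a point): centre of the straightedge, mid-thickness; axes as straightedge
- lens_center (a point): centre of the magnifier's round lens (ring 116 mm across, 22 mm thick, axis z), 200 mm above the counter. x points along the handle, y is the tilt axis, level. Its yoke swivels on a vertical pin 90 mm behind the centre, at the end of two level arms (255 and 235 mm, stiff upright hinges, tops at 290 mm) on a column at the left; so the handle can be dragged level at any heading
- handle_grip (a point): middle of the lens's handle, 92 mm from the lens centre: a round black grip 17 mm thick, from 64 to 122 mm from the lens centre; axes as lens_center
- lens_tilt (a joint): tilt of the lens (rad): 0 = level, positive = the handle droops; it is stiff and stays where it is left (moving it takes about 2.5 N at the handle)
- screwdriver: screwdriver lying on the counter, 169 mm long, 25 mm thick; origin at its underside's centre
- padlock: brass padlock lying on the mat, 42 x 67 x 17 mm; origin at its underside's centre
- mug: white mug, 97 mm high; origin at its underside's centre
- jar: jar with a lid at the back of the counter, 62 mm diameter, 86 mm high; origin at its underside's centre

How it is judged:
By the outcome, as a careful person would: the job done as asked, in the order asked, and still so for the second after the job is handed in, with the robot touching nothing.
It also fails if it takes over 67 s, if anything falls off the work surface, if the arm or the gripper's body presses on something with over 40 N, if the wrist force passes 120 N, or if a joint passes its speed limit or range.

### The arm

A 6-joint arm with a two-finger parallel gripper is mounted at the origin on a cart in front of the work surface, level with it; the furniture and walls round the work are solid. World frame = base frame: x ahead of the robot, y to its left, z up, the work surface at z = 0. Lengths are in m, angles in rad, forces in N, time in s.
With the tool pointing down it reaches from about 0.2 to 0.875 m from the base axis. Payload 3.4 kg.
Tool frame: the origin (TCP) lies on the centre line of the jaws, within the pads' length; the fingertips stand bot.tip_reach ahead of it and the grasp point (between the pads) lies 2 mm behind it (bot.tip_reach is the distance from the TCP to the fingertips, in m); z points along the fingers, y is the line along which they close (so a half turn about z gives the same grasp; the last joint's range is limited). The gripper opens to 94 mm and grips with 3 to 60 N. Pads are 16 mm wide; open, the fingers measure 119 mm over their backs; the gripper's body (75 mm by 177 mm) begins 78 mm behind the grasp point.
Start: joints at [1.142, 0.276, 1.505, -0, 1.361, -0.121], TCP at [0.174, 0.548, 0.222] pointing down, gripper open.
Joint ranges: [-2.89, 2.89], [-0.75, 2.08], [0.22, 2.7], [-1.18, 4.32], [0.11, 2.71], [-2.7, 2.7]. Speed limits (rad/s): [2.57, 2.57, 3.14, 3.14, 3.14, 3.14].

### API

Orientations are given as a unit quaternion [w, x, y, z].
In Python, from rig import bot gives the robot as it stands.
- The arm moves only by the tool jog_arm, never from a script. Its argument "rows" is a list of rows, each an object with "offset": the shift along the tool's x, y, z in cm, a list of three; "turn": the turn about the tool's z in rad; "gripper": the opening, from 0 (shut) to 1 (fully open). A call has 1 to 5 rows; each row is the pose to reach, as a shift and turn from the pose commanded when the call began, along the tool's axes at that moment; what a row does not reach only later rows make up. A row lasts 1/10 s, in which the tool goes at most 50 mm and 8.59 degrees, less where a joint would pass 70% of its speed; a pose out of reach is approached as far as the arm can. A call with a gripper value outside its range is refused whole. The fingers move at their own pace and stop on an object; the grip force is fixed at half the most. Time passes only in rows, so rows that repeat a pose let the fingers close. It gives the time, the measured TCP pose, the force, the opening and the grip force at its end, in the units of the state.
- bot.get_obs(): the state, without advancing time (a new reading comes with each control period).
- bot.read_camera(name): name is "scene" or "side" or "wrist"; returns a dict with "img" (480x640x3 uint8, red, green, blue), "depth" (480x640 float32, m along the optical axis (not along the pixel's ray), 0 where there is no reading), "vertical_fov" (degrees; the focal length in pixels is half the picture's height over the tangent of half this angle, whatever the lens; pixels are square), "cx", "cy" (the principal point, pixels), "world_from_camera" (4x4, takes a point from camera to world coordinates); the wrist camera has in their place "T_tool_cam" (4x4, takes a point from camera to tool coordinates, whose origin is the TCP and whose axes are the flange's). Camera axes: x right, y down, z forward; pixel columns grow to the right and rows downward; lengths in m; the calibration is good to about 2 mm. A picture is of the moment at which its call begins: read the wrist's pose just before it.
- bot.hand_in(): hands the job in; it is judged then, once.
Trained networks look in a picture, given as the dict that the camera call returned (one of the last four; its "shot" number tells which), for a name from the list of things; names that differ only in an ending like _2 or _b are one class to them, and where a whole thing is asked for, a point or a joint stands for the part that bears it (a point fixed in the world has none). Each returns a list of dicts, best first, with "confidence" (0 to 1); they miss things now and then, are a little off and sometimes report something else, mostly with a low value. They report only what shows in the picture. A call takes as long as a camera call.
- bot.boxes_of(picture, name): "box" ([left, top, right, bottom] in pixels, round what is visible of it).
- bot.tip_of(picture, name): "location" ([column, row] in pixels: a listed point, or the origin of a listed thing).
The state is a dict: "t": time; "qpos": joint angles; "dq": joint speeds; "tau": joint torques, N m; "ee_pos": TCP position; "ee_rot": TCP orientation; "force": force on the tool from outside, world axes, zero at the start; "torque": the same for the moment, N m; "opening": finger opening in m; "gripper_force": force on a finger pad.
Only numpy, scipy, OpenCV 4.12 (cv2) and the standard library are available. Lean on these libraries where they do the work, as an engineer would, in place of code of your own. Each camera call takes 0.05 s, during which the arm holds its last target. There are 200 camera calls.

## Working session

There is one attempt and no reset: what is moved stays moved. The work goes in short steps, Python scripts to look and compute and a tool call to move; the robot and the scene stay as the last step left them, time stands still between calls to the robot, and variables do not carry over. Pictures are saved under pics/ and viewed, at most 10 in all, crops included, and the job is handed in when it is done.

Besides the shell and the picture viewer there is one more tool, called after "Call:" as name(argument=value, ...), one argument or row to a line, values as JSON. jog_arm: Moves the arm, as the interface text tells. Its arguments: {"type":"object","properties":{"rows":{"type":"array","items":{"type":"object","properties":{"offset":{"type":"array","items":{"type":"number"}},"turn":{"type":"number"},"gripper":{"type":"number"}}}}},"required":["rows"]}

```bash
ls; mkdir -p pics; cat > h.py <<'E'
import numpy as np, cv2
from rig import bot
from scipy.spatial.transform import Rotation as R
def rot(q): return R.from_quat([q[1],q[2],q[3],q[0]]).as_matrix()
def shot(n):
    o=bot.get_obs(); p=bot.read_camera(n)
    if 'world_from_camera' in p: T=np.array(p['world_from_camera'])
    else:
        W=np.eye(4); W[:3,:3]=rot(o['ee_rot']); W[:3,3]=o['ee_pos']; T=W@np.array(p['T_tool_cam'])
    p['T']=T; p['f']=240/np.tan(np.radians(p['vertical_fov'])/2); return p
def cloud(p):
    d=p['depth']; v,u=np.mgrid[:480,:640]
    c=np.stack([(u-p['cx'])/p['f']*d,(v-p['cy'])/p['f']*d,d],-1)
    w=c@p['T'][:3,:3].T+p['T'][:3,3]; w[d==0]=np.nan; return w
def save(p,n): cv2.imwrite('pics/'+n,p['img'][:,:,::-1])
E
python3 - <<'E'
from h import *
np.set_printoptions(precision=4,suppress=True)
o=bot.get_obs(); print(o['t'],o['ee_pos'],o['ee_rot'],bot.tip_reach,o['opening'])
print(rot(o['ee_rot']))
for n in ['scene','side','wrist']:
    p=shot(n); save(p,n+'0.png'); w=cloud(p); print(n,p['T'][:3,3])
    for k in ['lock','lock_face','tool_rest','straightedge','straightedge_mid','lens_center','handle_grip','screwdriver','padlock','mug','jar']:
        r=bot.tip_of(p,k)
        for a in r[:1]:
            c,rr=a['location']; i,j=int(np.clip(rr,0,479)),int(np.clip(c,0,639)); print(k,a['location'],round(a['confidence'],2),w[i,j])
E
```

```text
pics
0.0 [0.174  0.5475 0.2216] [-0.0002  0.1533  0.9882 -0.0009] 0.017 0.09377675699574084
[[-0.953   0.3029 -0.0008]
 [ 0.3029  0.953  -0.0017]
 [ 0.0002 -0.0018 -1.    ]]
scene [-0.2788 -0.4039  0.5311]
lock [267.8, 265.3] 0.62 [0.524  0.1171 0.0102]
lock_face [266.3, 261.6] 0.6 [0.5233 0.1188 0.0202]
tool_rest [427.1, 325.6] 0.74 [ 0.4287 -0.2656  0.0315]
straightedge [435.1, 295.0] 0.89 [ 0.4779 -0.264   0.0639]
straightedge_mid [433.3, 293.8] 0.71 [ 0.4782 -0.26    0.0668]
lens_center [203.8, 169.4] 0.61 [0.551  0.2912 0.1993]
handle_grip [197.4, 199.7] 0.79 [0.4834 0.2591 0.1563]
screwdriver [325.1, 306.5] 0.89 [ 0.4285 -0.0705  0.0138]
padlock [179.9, 279.6] 0.94 [0.3929 0.2529 0.0085]
mug [413.9, 277.7] 0.75 [ 0.5094 -0.2139  0.0717]
jar [370.8, 268.0] 0.62 [ 0.6147 -0.0916  0.0084]
side [0.3685 0.8867 0.8453]
lock [310.5, 327.5] 0.84 [0.5256 0.1223 0.0234]
lock_face [311.3, 329.1] 0.7 [0.5224 0.1275 0.0232]
tool_rest [355.9, 234.7] 0.86 [ 0.4671 -0.2064  0.0393]
straightedge [349.6, 217.0] 0.81 [ 0.4878 -0.2395  0.0683]
straightedge_mid [353.1, 214.8] 0.74 [ 0.4798 -0.2616  0.0638]
lens_center [277.7, 324.7] 0.86 [0.5484 0.2885 0.1997]
handle_grip [318.0, 339.3] 0.66 [0.4808 0.2731 0.1577]
screwdriver [356.7, 283.8] 0.75 [ 0.4467 -0.0638 -0.003 ]
padlock [358.2, 394.2] 0.67 [0.4051 0.274  0.0202]
mug [289.8, 242.5] 0.88 [ 0.6156 -0.0892  0.0829]
jar [277.0, 271.2] 0.86 [ 0.6404 -0.0529  0.018 ]
wrist [0.0968 0.5732 0.3853]
padlock [153.4, 456.4] 0.82 [0.3937 0.2827 0.022 ]
```

View pics/scene0.png

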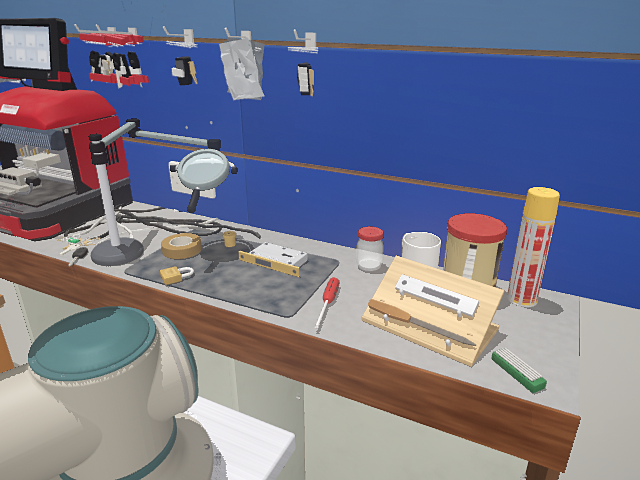

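View pics/side0.png

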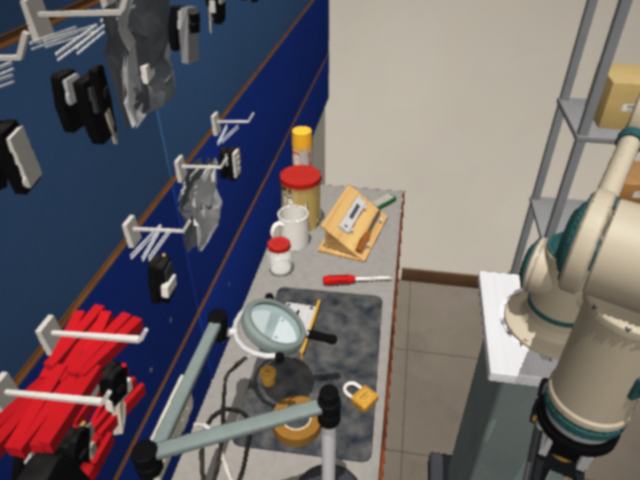

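```bash
python3 - <<'E'
from h import *
np.set_printoptions(precision=4,suppress=True)
p=shot('wrist'); print(p['T_tool_cam'],p['vertical_fov'])
s=shot('scene'); w=cloud(s); img=s['img'].astype(int)
print(s['vertical_fov'])
def boxpts(k):
    b=bot.boxes_of(s,k); print(k,b[:2]); return np.array(b[0]['box']).astype(int)
# straightedge plane
b=boxpts('straightedge'); 
q=w[b[1]:b[3],b[0]:b[2]].reshape(-1,3); c=img[b[1]:b[3],b[0]:b[2]].reshape(-1,3)
m=(np.ptp(c,axis=1)<25)&np.isfinite(q[:,0]); q=q[m]
q=q[(abs(q-np.median(q,0))<[.06,.1,.04]).all(1)]
for _ in range(4):
    mu=q.mean(0); U,S,V=np.linalg.svd(q-mu,full_matrices=False); d=(q-mu)@V[2]; q=q[abs(d)<.004]
print(len(q),mu,V,[np.percentile((q-mu)@V[i],[1,50,99]) for i in (0,1)])
# lens ring
for k in ['lens_center','handle_grip','lock','padlock','screwdriver']:
    b=boxpts(k)
b=boxpts('tool_rest')
E
```

```text
[[-0.0002 -0.9595 -0.2816  0.0815]
 [ 1.     -0.0005  0.0008  0.0005]
 [-0.0009 -0.2816  0.9595 -0.1628]
 [ 0.      0.      0.      1.    ]] 64.72166795894177
52.39490233082703
straightedge [{'box': [395.6, 276.4, 480.4, 318.4], 'confidence': 0.55}]
1325 [ 0.4785 -0.2665  0.0657] [[-0.1969 -0.9804  0.0042]
 [-0.7981  0.1578 -0.5815]
 [ 0.5694 -0.1179 -0.8135]] [array([-0.0763,  0.0017,  0.0701]), array([-0.0157, -0.    ,  0.0192])]
lens_center [{'box': [175.4, 148.4, 229.5, 214.4], 'confidence': 0.75}]
handle_grip [{'box': [179.3, 148.1, 229.0, 216.0], 'confidence': 0.92}]
lock [{'box': [239.1, 243.3, 310.0, 273.3], 'confidence': 0.61}]
padlock [{'box': [158.2, 268.2, 193.4, 282.9], 'confidence': 0.62}]
screwdriver [{'box': [313.9, 275.1, 342.4, 328.5], 'confidence': 0.78}]
tool_rest [{'box': [362.1, 253.7, 509.5, 366.0], 'confidence': 0.62}]
```

View pics/wrist0.png

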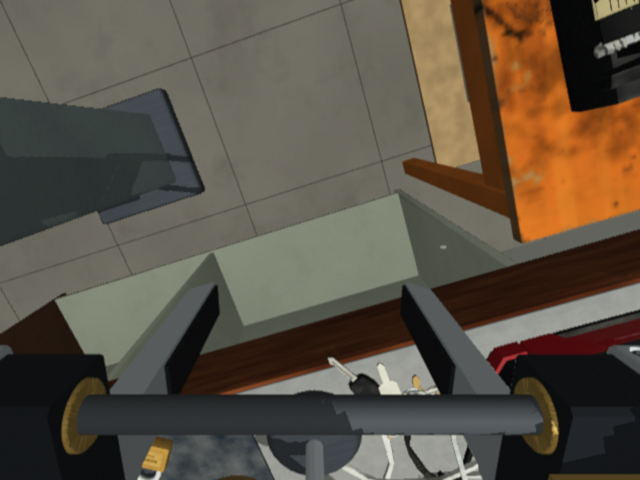

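```bash
python3 - <<'E'
from h import *
np.set_printoptions(precision=3,suppress=True)
s=shot('scene'); w=cloud(s); sd=shot('side'); w2=cloud(sd)
for nm,W in (('sc',w),('sd',w2)):
  q=W.reshape(-1,3); q=q[np.isfinite(q[:,0])]
  for z0 in (.06,.12,.18,.24,.27,.29):
    m=(abs(q[:,2]-z0)<.008)&(q[:,0]>.1)&(q[:,0]<.8)&(q[:,1]>.2)&(q[:,1]<.65)
    g=np.round(q[m][:,:2]/.03).astype(int); u,c=np.unique(g,axis=0,return_counts=True)
    print(nm,z0,[(round(a[0]*.03,2),round(a[1]*.03,2),int(k)) for a,k in zip(u,c) if k>4])
E
```

```text
sc 0.06 [(np.float64(0.42), np.float64(0.45), 25), (np.float64(0.42), np.float64(0.48), 29), (np.float64(0.45), np.float64(0.45), 5), (np.float64(0.69), np.float64(0.21), 50), (np.float64(0.69), np.float64(0.24), 56), (np.float64(0.69), np.float64(0.27), 54), (np.float64(0.69), np.float64(0.3), 53), (np.float64(0.69), np.float64(0.33), 49), (np.float64(0.69), np.float64(0.36), 53), (np.float64(0.69), np.float64(0.39), 42), (np.float64(0.69), np.float64(0.42), 39), (np.float64(0.69), np.float64(0.48), 35), (np.float64(0.69), np.float64(0.51), 34), (np.float64(0.69), np.float64(0.54), 44), (np.float64(0.69), np.float64(0.57), 40), (np.float64(0.69), np.float64(0.6), 39), (np.float64(0.69), np.float64(0.63), 46), (np.float64(0.69), np.float64(0.66), 7)]
sc 0.12 [(np.float64(0.42), np.float64(0.45), 27), (np.float64(0.42), np.float64(0.48), 31), (np.float64(0.69), np.float64(0.21), 51), (np.float64(0.69), np.float64(0.24), 62), (np.float64(0.69), np.float64(0.27), 55), (np.float64(0.69), np.float64(0.3), 56), (np.float64(0.69), np.float64(0.33), 52), (np.float64(0.69), np.float64(0.36), 
[... 8573 characters left out ...]
at64(0.45), 100), (np.float64(0.69), np.float64(0.48), 86)]
sd 0.29 [(np.float64(0.42), np.float64(0.45), 25), (np.float64(0.42), np.float64(0.48), 148), (np.float64(0.45), np.float64(0.45), 5), (np.float64(0.45), np.float64(0.48), 60), (np.float64(0.69), np.float64(0.21), 18), (np.float64(0.69), np.float64(0.24), 53), (np.float64(0.69), np.float64(0.27), 64), (np.float64(0.69), np.float64(0.3), 75), (np.float64(0.69), np.float64(0.33), 74), (np.float64(0.69), np.float64(0.36), 82), (np.float64(0.69), np.float64(0.39), 93), (np.float64(0.69), np.float64(0.42), 105), (np.float64(0.69), np.float64(0.45), 114), (np.float64(0.69), np.float64(0.48), 118), (np.float64(0.69), np.float64(0.51), 10)]
```

Call:
jog_arm(
  rows=[
    {"offset":[0,0,0],"turn":0.73,"gripper":1},
    {"offset":[0,0,0],"turn":0.73,"gripper":1},
    {"offset":[0,0,0],"turn":0.73,"gripper":1},
    {"offset":[0,0,0],"turn":0.73,"gripper":1},
    {"offset":[0,0,0],"turn":0.73,"gripper":1},
  ],
)

```text
t: 2.85
ee_pos: [0.1742, 0.548, 0.2225]
ee_rot: [-0.0, 0.498, 0.867, 0.0]
force: [0.0, -0.0, -0.4]
opening: 0.0942
gripper_force: 0.0
```

Call:
jog_arm(
  rows=[
    {"offset":[0,0,0],"turn":0.73,"gripper":1},
    {"offset":[0,0,0],"turn":0.73,"gripper":1},
    {"offset":[0,0,0],"turn":0.73,"gripper":1},
    {"offset":[0,0,0],"turn":0.73,"gripper":1},
    {"offset":[0,0,0],"turn":0.73,"gripper":1},
  ],
)

```text
t: 3.35
ee_pos: [0.1742, 0.548, 0.2225]
ee_rot: [-0.0, 0.775, 0.632, 0.0]
force: [-0.7, 0.8, -0.2]
opening: 0.0941
gripper_force: 0.0
```

Call:
jog_arm(
  rows=[
    {"offset":[-4.0,2.4,0],"turn":0,"gripper":1},
    {"offset":[-8.0,4.8,0],"turn":0,"gripper":1},
    {"offset":[-12.0,7.2,0],"turn":0,"gripper":1},
    {"offset":[-16.0,9.6,0],"turn":0,"gripper":1},
    {"offset":[-18.4,11.2,0],"turn":0,"gripper":1},
  ],
)

```text
t: 3.85
ee_pos: [0.2481, 0.3428, 0.2226]
ee_rot: [0.0, 0.773, 0.634, -0.0]
force: [0.8, 0.8, 0.2]
opening: 0.094
gripper_force: 0.0
```

Call:
jog_arm(
  rows=[
    {"offset":[-4.0,2.4,0],"turn":0,"gripper":1},
    {"offset":[-8.0,4.8,0],"turn":0,"gripper":1},
    {"offset":[-12.0,7.2,0],"turn":0,"gripper":1},
    {"offset":[-16.0,9.6,0],"turn":0,"gripper":1},
    {"offset":[-18.4,11.2,0],"turn":0,"gripper":1},
  ],
)

```text
t: 4.35
ee_pos: [0.3222, 0.1408, 0.2228]
ee_rot: [0.001, 0.774, 0.633, 0.0]
force: [0.9, 0.5, 0.0]
opening: 0.0939
gripper_force: 0.0
```

```bash
python3 - <<'E'
from h import *
np.set_printoptions(precision=4,suppress=True)
p=shot('wrist'); save(p,'wrist1.png'); w=cloud(p); np.savez('w1.npz',w=w,img=p['img'])
for k in ['lock','lock_face','straightedge','padlock','screwdriver']:
    r=bot.tip_of(p,k)
    for a in r[:1]:
        c,rr=a['location']; i,j=int(np.clip(rr,0,479)),int(np.clip(c,0,639)); print(k,a['location'],round(a['confidence'],2),w[i,j])
E
```

```text
lock [508.7, 202.5] 0.68 [0.5237 0.1159 0.0053]
lock_face [511.0, 201.9] 0.81 [0.5252 0.1172 0.0084]
straightedge [510.9, 199.7] 0.53 [0.5248 0.1192 0.0074]
padlock [370.3, 67.2] 0.79 [0.4032 0.2658 0.0204]
screwdriver [372.1, 65.1] 0.54 [0.4049 0.2669 0.022 ]
```

View pics/wrist1.png

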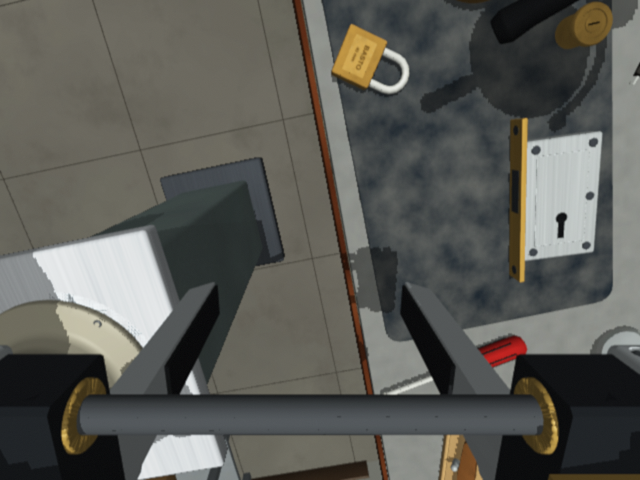

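```bash
python3 - <<'E'
import numpy as np, cv2
np.set_printoptions(precision=4,suppress=True)
d=np.load('w1.npz'); w=d['w']; im=d['img']
hsv=cv2.cvtColor(im,cv2.COLOR_RGB2HSV); 
m=(hsv[...,0]>12)&(hsv[...,0]<32)&(hsv[...,1]>90)
m[:, :500]=0; m[:110]=0; m[290:]=0; m[:,535:]=0
v,u=np.nonzero(m); q=w[v,u]; print(len(q),u.min(),u.max(),v.min(),v.max())
print('z hist',np.histogram(q[:,2],bins=np.arange(-.004,.03,.002)))
mat=w[100:300,400:480].reshape(-1,3); print('mat z',np.nanmedian(mat[:,2]))
f=(q[:,2]>.005)&(q[:,2]<.019); t=q[:,2]>.0215
for n,s in (('face',q[f]),('top',q[t])):
    c=s.mean(0)[:2]; U,S,V=np.linalg.svd(s[:,:2]-c,full_matrices=False); ax=V[0]*np.sign(V[0][1]); nn=np.array([ax[1],-ax[0]])
    a=(s[:,:2]-c)@ax; b=(s[:,:2]-c)@nn
    print(n,len(s),'c',c,'yaw',np.degrees(np.arctan2(-ax[0],ax[1])),np.percentile(a,[0,1,99,100]),np.percentile(b,[1,50,99]), 'mid',c+ax*(np.percentile(a,.5)+np.percentile(a,99.5))/2)
E
```

```text
2284 509 527 117 282
z hist (array([  0,   0,   0,   8,  65, 148, 156, 117, 109, 106,  99, 125, 139,
       176, 328, 677]), array([-0.004, -0.002,  0.   ,  0.002,  0.004,  0.006,  0.008,  0.01 ,
        0.012,  0.014,  0.016,  0.018,  0.02 ,  0.022,  0.024,  0.026,
        0.028]))
mat z 0.0046989182303063814
face 839 c [0.5253 0.1186] yaw -3.446495883258733 [-0.0926 -0.0808  0.0767  0.0777] [-0.0011 -0.0002  0.0079] mid [0.5251 0.1167]
top 1246 c [0.5267 0.1214] yaw -3.3551445937875988 [-0.0848 -0.0826  0.0738  0.075 ] [-0.0022 -0.0005  0.0033] mid [0.5265 0.1169]
```

Call:
jog_arm(
  rows=[
    {"offset":[-4.0,2.4,0],"turn":0,"gripper":1},
    {"offset":[-8.0,4.8,0],"turn":0,"gripper":1},
    {"offset":[-12.0,7.2,0],"turn":0,"gripper":1},
    {"offset":[-16.0,9.6,0],"turn":0,"gripper":1},
    {"offset":[-18.4,11.2,0],"turn":0,"gripper":1},
  ],
)

```text
t: 5.15
ee_pos: [0.3969, -0.0604, 0.2225]
ee_rot: [0.0, 0.773, 0.634, 0.0]
force: [-0.4, 1.0, 0.7]
opening: 0.0941
gripper_force: 0.0
```

Call:
jog_arm(
  rows=[
    {"offset":[-4.0,2.4,0],"turn":0,"gripper":1},
    {"offset":[-8.0,4.8,0],"turn":0,"gripper":1},
    {"offset":[-12.0,5.0,0],"turn":0,"gripper":1},
    {"offset":[-15.0,5.0,0],"turn":0,"gripper":1},
    {"offset":[-15.0,5.0,0],"turn":0,"gripper":1},
  ],
)

```text
t: 5.65
ee_pos: [0.416, -0.2178, 0.222]
ee_rot: [0.0, 0.774, 0.634, -0.0]
force: [-0.5, -0.8, -0.2]
opening: 0.0939
gripper_force: 0.0
```

```bash
python3 - <<'E'
from h import *
np.set_printoptions(precision=4,suppress=True)
p=shot('wrist'); save(p,'wrist2.png'); w=cloud(p)
b=bot.boxes_of(p,'straightedge'); print(b[:2])
for k in ['straightedge','straightedge_mid','tool_rest']:
    r=bot.tip_of(p,k)
    for a in r[:1]:
        c,rr=a['location']; print(k,a['location'],round(a['confidence'],2),w[int(np.clip(rr,0,479)),int(np.clip(c,0,639))])
np.savez('w2.npz',w=w,img=p['img'])
s=cloud(shot('scene')).reshape(-1,3)
m=(s[:,2]>.1)&(s[:,0]>.4)&(s[:,0]<.66)&(s[:,1]<-.08)&(s[:,1]>-.5)
g=np.round(s[m][:,:2]/.03).astype(int); u,i=np.unique(g,axis=0,return_inverse=True)
for k in range(len(u)):
    z=s[m][i.ravel()==k][:,2]
    if len(z)>8: print(u[k]*.03,z.max().round(3),len(z))
E
```

```text
[{'box': [372.2, 179.9, 415.7, 347.0], 'confidence': 0.85}]
straightedge [397.6, 264.2] 0.95 [ 0.4865 -0.26    0.0716]
straightedge_mid [390.9, 264.6] 0.71 [ 0.4812 -0.2605  0.0672]
tool_rest [366.7, 240.6] 0.66 [ 0.466  -0.2416  0.0441]
[ 0.39 -0.24] 0.539 370
[ 0.39 -0.18] 0.539 34
[ 0.42 -0.24] 0.539 759
[ 0.42 -0.18] 0.44 12
[ 0.45 -0.27] 0.326 33
[ 0.45 -0.24] 0.401 590
[ 0.45 -0.21] 0.319 334
[ 0.48 -0.27] 0.345 182
[ 0.48 -0.24] 0.346 286
[ 0.48 -0.21] 0.345 48
[ 0.51 -0.24] 0.345 15
[ 0.57 -0.33] 0.152 198
[ 0.57 -0.3 ] 0.151 429
[ 0.57 -0.27] 0.151 193
[ 0.6  -0.42] 0.209 36
[ 0.6  -0.39] 0.211 41
[ 0.6  -0.36] 0.151 92
[ 0.6  -0.33] 0.152 328
[ 0.6 -0.3] 0.151 109
[ 0.6  -0.27] 0.151 239
[ 0.6  -0.24] 0.151 60
[ 0.63 -0.42] 0.231 1109
[ 0.63 -0.39] 0.231 1117
[ 0.63 -0.36] 0.152 73
[ 0.63 -0.33] 0.151 105
[ 0.63 -0.3 ] 0.151 91
[ 0.63 -0.27] 0.151 89
[ 0.63 -0.24] 0.151 41
[ 0.66 -0.42] 0.231 28
[ 0.66 -0.39] 0.231 30
[ 0.66 -0.33] 0.151 45
[ 0.66 -0.3 ] 0.151 45
[ 0.66 -0.27] 0.151 43
```

View pics/wrist2.png

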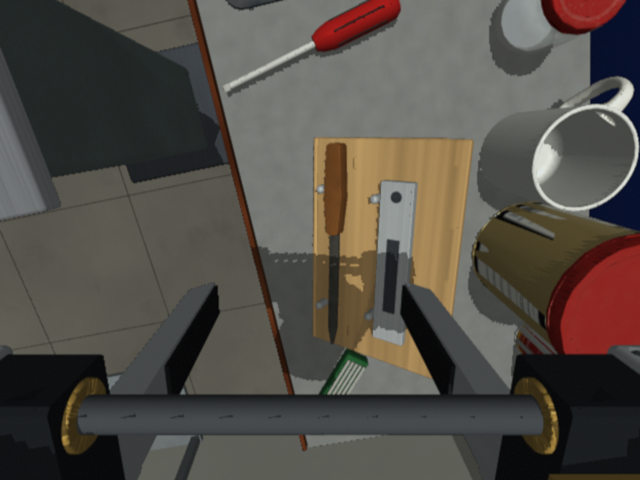

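```bash
python3 - <<'E'
import numpy as np, cv2
np.set_printoptions(precision=4,suppress=True)
d=np.load('w2.npz'); w=d['w']; im=d['img']; hsv=cv2.cvtColor(im,cv2.COLOR_RGB2HSV)
V,U=np.mgrid[:480,:640]
# board: wood colour
wood=(hsv[...,0]>8)&(hsv[...,0]<25)&(hsv[...,1]>60)&(U>300)&(U<480)&(V>130)&(V<380)&(w[...,0]>.38)
q=w[wood]; q=q[np.isfinite(q[:,0])]
rng=np.random.default_rng(0); best=None
for _ in range(400):
    a=q[rng.choice(len(q),3,False)]; n=np.cross(a[1]-a[0],a[2]-a[0]); n/=np.linalg.norm(n)+1e-12
    k=abs((q-a[0])@n)<.002
    if best is None or k.sum()>best.sum(): best=k
b=q[best]; c=b.mean(0); n=np.linalg.svd(b-c,full_matrices=False)[2][2]; n*=np.sign(n[2])
print('board n',n,'slope',np.degrees(np.arccos(n[2])),len(b))
up=np.array([-n[0],-n[1]]); up/=np.linalg.norm(up); print('upslope heading',np.degrees(np.arctan2(up[1],up[0])))
u3=np.array([up[0]*n[2],up[1]*n[2],np.hypot(n[0],n[1])]); y3=np.cross(n,u3)
def uv(p): return np.stack([(p-c)@u3,(p-c)@y3,(p-c)@n],-1)
bb=uv(b); print('board u',np.percentile(bb[:,0],[0,.5,99.5,100]),'y',np.percentile(bb[:,1],[.2,1,99,99.8]))
top=bb[:,0].max(); print('top edge z',(c+u3*top), 'low',c+u3*bb[:,0].min())
g=(hsv[...,1]<60)&(U>370)&(U<418)&(V>178)&(V<348)
s=uv(w[g]); s=s[np.isfinite(s[:,0])]; s=s[(abs(s[:,2]-.009)<.004)]
print('bar h',np.median(s[:,2]),'u',np.percentile(s[:,0],[1,2,98,99]),'y',np.percentile(s[:,1],[.5,1,99,99.5]))
# corners via minAreaRect
r=cv2.minAreaRect((s[:,:2]*1000).astype(np.float32)); print(r)
cu=r[0][0]/1000; cy=r[0][1]/1000
print('bar underside centre',c+u3*cu+y3*cy)
print('top edge minus bar upper edge (slope)',top-cu-.015)
# file
dk=(U>320)&(U<350)&(V>140)&(V<345); s=uv(w[dk]); s=s[s[:,2]>.003]; print('file u',np.percentile(s[:,0],[2,98]),'h',np.percentile(s[:,2],[50,98]))
for lo,hi in ((310,325),(365,385)):
  pn=(U>lo)&(U<hi)&(((V>180)&(V<206))|((V>295)&(V<325)))&(hsv[...,1]<50); s=uv(w[pn]); s=s[s[:,2]>.004]; print('pin',np.percentile(s,[5,95],axis=0) if len(s) else 0)
# tin
t=(U>470)&(V>200)&(V<360); p=w[t]; p=p[np.isfinite(p[:,0])]; p=p[p[:,2]>.02]; print('tin z',np.percentile(p[:,2],[99,99.9]))
for y in (-.34,-.32,-.30,-.28,-.26,-.24,-.22): 
  k=abs(p[:,1]-y)<.01
  if k.sum()>5: print(y,p[k][:,0].min(), p[k&(p[:,2]>.12)][:,0].min() if (k&(p[:,2]>.12)).any() else None)
E
```

```text
board n [-0.561   0.114   0.8199] slope 34.922355170471484 20501
upslope heading -11.485219551118503
board u [-0.0806 -0.0785  0.0638  0.0646] y [-0.1258 -0.1239  0.0857  0.0866]
top edge z [ 0.5343 -0.25    0.0909] low [ 0.4177 -0.2263  0.0078]
bar h 0.008978919080919238 u [-0.0042 -0.0032  0.026   0.0261] y [-0.0961 -0.0952  0.0515  0.052 ]
((9.554723739624023, -22.643470764160156), (34.580318450927734, 150.2289581298828), 0.13997694849967957)
bar underside centre [ 0.4856 -0.2632  0.0594]
top edge minus bar upper edge (slope) 0.04001400320395709
file u [-0.0602 -0.0407] h [0.0107 0.014 ]
pin [[-0.065  -0.0813  0.0067]
 [-0.0602  0.0429  0.015 ]]
pin [[-0.0079 -0.0806  0.0079]
 [ 0.0065  0.0454  0.0143]]
tin z [0.3097 0.3109]
-0.34 0.5873543296054732 None
-0.32 0.5767225620518767 0.5767225620518767
-0.3 0.5748515326772994 0.5748515326772994
-0.28 0.5756132169488091 0.5756132169488091
-0.26 0.5831975459516179 0.5831975459516179
-0.24 0.605654526457286 0.605654526457286
-0.22 0.47217963549121883 0.47217963549121883
```

Call:
jog_arm(
  rows=[
    {"offset":[-3.1,4.45,4],"turn":0,"gripper":0},
    {"offset":[-3.1,4.45,8],"turn":0,"gripper":0},
    {"offset":[-3.1,4.45,8],"turn":0,"gripper":0},
    {"offset":[-3.1,4.45,8],"turn":0,"gripper":0},
    {"offset":[-3.1,4.45,8],"turn":0,"gripper":0},
  ],
)

```text
t: 6.45
ee_pos: [0.4535, -0.2547, 0.1441]
ee_rot: [0.001, 0.773, 0.635, 0.0]
force: [0.0, 0.3, -0.3]
opening: 0.0573
gripper_force: 0.0
```

Call:
jog_arm(
  rows=[
    {"offset":[0,0,0],"turn":0,"gripper":0},
    {"offset":[0,0,3],"turn":0,"gripper":0},
    {"offset":[0,0,6],"turn":0,"gripper":0},
    {"offset":[0,0,7.1],"turn":0,"gripper":0},
    {"offset":[0,0,7.1],"turn":0,"gripper":0},
  ],
)

```text
t: 6.95
ee_pos: [0.4542, -0.2555, 0.0738]
ee_rot: [0.002, 0.773, 0.634, 0.001]
force: [-0.5, 0.2, -0.0]
opening: 0.0175
gripper_force: 0.0
```

Call:
jog_arm(
  rows=[
    {"offset":[0,0.6,-0.4],"turn":0,"gripper":0},
    {"offset":[0,1.2,-0.85],"turn":0,"gripper":0},
    {"offset":[0,1.8,-1.25],"turn":0,"gripper":0},
    {"offset":[0,2.4,-1.7],"turn":0,"gripper":0},
    {"offset":[0,2.4,-1.7],"turn":0,"gripper":0},
  ],
)

```text
t: 7.45
ee_pos: [0.4781, -0.2605, 0.0893]
ee_rot: [0.001, 0.773, 0.634, 0.0]
force: [-0.2, 0.1, -0.5]
opening: 0.0004
gripper_force: 0.0
```

```bash
cat > bar.py <<'E'
from h import *
c=np.array([.4868,-.2638,.0602]); n=np.array([-.561,.114,.8199]); n/=np.linalg.norm(n)
up=-n[:2]/np.hypot(*n[:2]); u3=np.array([up[0]*n[2],up[1]*n[2],np.hypot(n[0],n[1])]); y3=np.cross(n,u3)
def barstat(cam='scene'):
    p=shot(cam); w=cloud(p); hsv=cv2.cvtColor(p['img'],cv2.COLOR_RGB2HSV)
    d=w-c; U,Y,H=d@u3,d@y3,d@n
    m=(abs(H-.009)<.003)&(hsv[...,1]<70)&(abs(Y)<.1)&(U>-.03)&(U<.08)
    if m.sum()<50: print('few',m.sum()); return p
    print(cam,m.sum(),'u',np.percentile(U[m],[2,98]),'y',np.percentile(Y[m],[1,99]))
    for a,b in ((-.08,-.04),(.04,.08)):
        k=m&(Y>a)&(Y<b)
        if k.sum()>20: print('  ',a,np.percentile(U[k],[3,97]))
    return p
E
python3 -c "
from bar import *
np.set_printoptions(precision=4,suppress=True)
barstat(); barstat('wrist')"
```

```text
scene 1193 u [-0.0175  0.012 ] y [-0.0743  0.0725]
   -0.08 [-0.0174  0.0116]
   0.04 [-0.018   0.0115]
wrist 7347 u [-0.0142  0.0153] y [-0.0361  0.0745]
   -0.08 [-0.0053 -0.0038]
   0.04 [-0.0143  0.0151]
```

```bash
python3 -c "
from bar import *
p=barstat('wrist'); q=shot('scene')
a=p['img'][200:480,150:520]; b=q['img'][220:360,350:520]
b=cv2.resize(b,None,fx=2,fy=2); b=b[:,:330]
im=np.zeros((280,710,3),np.uint8); im[:,:370]=a; im[:,375:375+b.shape[1]]=b
cv2.imwrite('pics/m3.png',im[:,:,::-1])"
```

```text
wrist 7422 u [-0.0139024   0.01528671] y [-0.03587466  0.07452691]
   -0.08 [-0.00634991 -0.00462481]
   0.04 [-0.01390312  0.01514499]
```

View pics/m3.png

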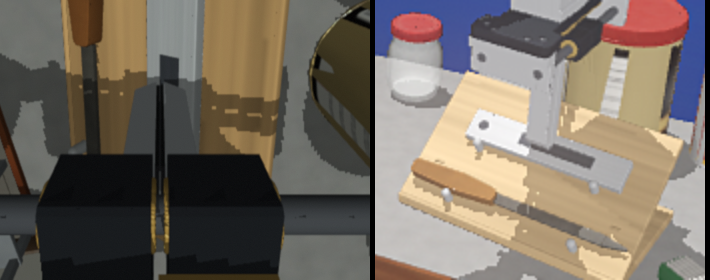

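Call:
jog_arm(
  rows=[
    {"offset":[0,-2.8,-0.5],"turn":0,"gripper":0},
    {"offset":[0,-2.8,1.0],"turn":0,"gripper":0},
    {"offset":[0,-2.8,2.0],"turn":0,"gripper":0},
    {"offset":[0,-2.8,2.0],"turn":0,"gripper":0},
    {"offset":[0,-2.8,2.0],"turn":0,"gripper":0},
  ],
)

```text
t: 8.15
ee_pos: [0.4492, -0.2544, 0.0681]
ee_rot: [-0.0, 0.773, 0.634, -0.0]
force: [0.5, 0.8, 0.4]
opening: 0.0001
gripper_force: 0.0
```

Call:
jog_arm(
  rows=[
    {"offset":[0,0.7,-0.4],"turn":0,"gripper":0},
    {"offset":[0,1.4,-0.85],"turn":0,"gripper":0},
    {"offset":[0,2.1,-1.35],"turn":0,"gripper":0},
    {"offset":[0,2.8,-1.8],"turn":0,"gripper":0},
    {"offset":[0,2.8,-1.8],"turn":0,"gripper":0},
  ],
)

```text
t: 8.65
ee_pos: [0.4785, -0.2606, 0.0875]
ee_rot: [0.001, 0.773, 0.634, 0.001]
force: [-0.2, -0.4, -0.7]
opening: 0.0004
gripper_force: 0.0
```

```bash
python3 -c "
from bar import *
np.set_printoptions(precision=4,suppress=True)
barstat(); barstat('wrist');o=bot.get_obs();print(o['ee_pos'],o['force'])"
```

```text
scene 1183 u [-0.0178  0.0122] y [-0.0745  0.0726]
   -0.08 [-0.0175  0.0118]
   0.04 [-0.0213  0.0115]
wrist 7396 u [-0.0141  0.0152] y [-0.0352  0.0745]
   -0.08 [-0.0053 -0.0035]
   0.04 [-0.014   0.0151]
[ 0.4766 -0.2597  0.0865] [-0.2033  0.1945  0.2853]
```

Call:
jog_arm(
  rows=[
    {"offset":[0,-2.2,-0.3],"turn":0,"gripper":0},
    {"offset":[0,-2.2,1.0],"turn":0,"gripper":0},
    {"offset":[0,-2.2,1.8],"turn":0,"gripper":0},
    {"offset":[0,-2.2,1.8],"turn":0,"gripper":0},
    {"offset":[0,-1.4,1.8],"turn":0,"gripper":0},
  ],
)

```text
t: 9.25
ee_pos: [0.4593, -0.2558, 0.0679]
ee_rot: [-0.004, 0.773, 0.634, -0.002]
force: [-18.3, 0.4, 10.5]
opening: 0.0005
gripper_force: 9.9
```

Call:
jog_arm(
  rows=[
    {"offset":[0,0.5,-0.35],"turn":0,"gripper":0},
    {"offset":[0,1.0,-0.7],"turn":0,"gripper":0},
    {"offset":[0,1.5,-1.05],"turn":0,"gripper":0},
    {"offset":[0,2.0,-1.4],"turn":0,"gripper":0},
    {"offset":[0,2.0,-1.4],"turn":0,"gripper":0},
  ],
)

```text
t: 9.75
ee_pos: [0.4786, -0.259, 0.0818]
ee_rot: [-0.005, 0.773, 0.635, -0.002]
force: [-8.1, 2.5, 4.2]
opening: 0.0009
gripper_force: 4.4
```

```bash
python3 -c "
from bar import *
np.set_printoptions(precision=4,suppress=True)
barstat(); barstat('wrist');o=bot.get_obs();print(o['ee_pos'],o['force'])"
```

```text
scene 1025 u [-0.0128  0.0362] y [-0.074   0.0732]
   -0.08 [0.0049 0.0347]
   0.04 [-0.0203  0.0365]
wrist 11514 u [0.0101 0.0396] y [-0.0145  0.0749]
   0.04 [0.0106 0.0397]
[ 0.4786 -0.259   0.0818] [-7.799   2.3082  2.3014]
```

Call:
jog_arm(
  rows=[
    {"offset":[0,-0.4,0.28],"turn":0,"gripper":0},
    {"offset":[0,-0.8,0.56],"turn":0,"gripper":0},
    {"offset":[0,-0.8,0.56],"turn":0,"gripper":0},
  ],
)

```text
t: 10.15
ee_pos: [0.4735, -0.2584, 0.0767]
ee_rot: [-0.002, 0.773, 0.634, -0.0]
force: [-2.4, 2.7, 1.2]
opening: 0.0006
gripper_force: 2.0
```

```bash
python3 -c "
from bar import *
np.set_printoptions(precision=4,suppress=True)
barstat(); barstat('wrist');o=bot.get_obs();print(o['ee_pos'],o['force'])"
```

```text
scene 284 u [-0.0241  0.0096] y [-0.0743  0.073 ]
   -0.08 [-0.0243  0.01  ]
   0.04 [-0.0239  0.0093]
wrist 689 u [-0.017   0.0105] y [0.0111 0.0756]
   0.04 [-0.0171  0.0111]
[ 0.4735 -0.2585  0.0766] [-3.7924  2.0269  1.5198]
```

```bash
python3 -c "
from bar import *
np.set_printoptions(precision=4,suppress=True)
p=shot('wrist'); q=shot('scene')
a=p['img'][100:480,250:450]; b=q['img'][220:360,350:520]
b=cv2.resize(b,None,fx=3,fy=3,interpolation=cv2.INTER_CUBIC)[:380]
im=np.zeros((380,720,3),np.uint8); im[:,:200]=a; im[:,205:205+510]=b
cv2.imwrite('pics/m4.png',im[:,:,::-1])
w=cloud(p); d=w-c; U,Y,H=d@u3,d@y3,d@n; hsv=cv2.cvtColor(p['img'],cv2.COLOR_RGB2HSV)
m=(hsv[...,1]<70)&(Y>.02)&(Y<.07)&(U>-.03)&(U<.07)&(H>.003)&(H<.04)
for a in np.arange(-.03,.06,.006):
  k=m&(U>=a)&(U<a+.006)
  if k.sum()>20: print(round(a,3),k.sum(),np.median(H[k]))
"
```

```text
-0.024 68 0.0143400190717029
-0.018 280 0.010393597442543135
-0.0 126 0.008221636518798727
0.006 466 0.012474186348391897
0.012 557 0.019155512860845998
0.018 835 0.026215190476309415
0.024 2354 0.024956975427101177
```

View pics/m4.png

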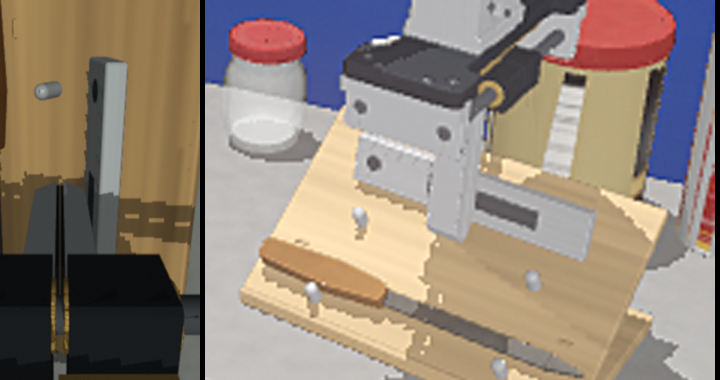

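```bash
cat >> bar.py <<'E'
def prof(cam='scene',lo=-.07,hi=.07):
    "profile of grey things standing off the board: u,h"
    p=shot(cam); w=cloud(p); hsv=cv2.cvtColor(p['img'],cv2.COLOR_RGB2HSV)
    d=w-c; U,Y,H=d@u3,d@y3,d@n
    for a,b in ((-.073,-.04),(.045,.073)):
        m=(hsv[...,1]<75)&(Y>a)&(Y<b)&(U>-.05)&(U<.07)&(H>.003)&(H<.045)
        if m.sum()<30: print(cam,a,'few'); continue
        X=np.stack([U[m],H[m]],1); best=None; r=np.random.default_rng(0)
        for _ in range(300):
            i,j=r.choice(len(X),2,False); t=X[j]-X[i]; l=np.hypot(*t)
            if l<.008: continue
            t/=l; k=abs((X-X[i])@[-t[1],t[0]])<.0015
            if best is None or k.sum()>best.sum(): best=k; T=t
        q=X[best]; t=np.linalg.svd(q-q.mean(0),full_matrices=False)[2][0]; t*=np.sign(t[1]) or 1
        z=(q-q.mean(0))@t; e=[q.mean(0)+t*np.percentile(z,v) for v in (2,98)]
        print(cam,a,len(q),'ends u,h',np.round(e,4).tolist(),'angle to board',np.degrees(np.arctan2(t[1],t[0])).round(1))
    return p
E
python3 -c "
from bar import *
prof(); prof('wrist')"
```

```text
scene -0.073 233 ends u,h [[0.0006, 0.0066], [0.0202, 0.0282]] angle to board 47.8
scene 0.045 155 ends u,h [[0.0024, 0.0061], [0.0219, 0.0278]] angle to board 48.0
wrist -0.073 few
wrist 0.045 1615 ends u,h [[0.0297, 0.0225], [0.0231, 0.0281]] angle to board 140.4
```

Call:
jog_arm(
  rows=[
    {"offset":[0,-0.2,0.14],"turn":0,"gripper":0},
    {"offset":[0,-0.4,0.28],"turn":0,"gripper":0},
    {"offset":[0,-0.6,0.42],"turn":0,"gripper":0},
    {"offset":[0,-0.8,0.56],"turn":0,"gripper":0},
    {"offset":[0,-0.8,0.56],"turn":0,"gripper":0},
  ],
)

```text
t: 10.95
ee_pos: [0.4666, -0.2581, 0.0711]
ee_rot: [0.0, 0.773, 0.634, -0.0]
force: [-1.1, 0.0, -0.6]
opening: 0.0006
gripper_force: 0.3
```

```bash
python3 -c "
from bar import *
prof(); prof('wrist'); barstat();o=bot.get_obs();print(o['ee_pos'],o['force'])"
```

```text
scene -0.073 224 ends u,h [[-0.0008, 0.004], [0.0105, 0.0319]] angle to board 68.0
scene 0.045 142 ends u,h [[0.0009, 0.0055], [0.0119, 0.031]] angle to board 66.7
wrist -0.073 few
wrist 0.045 1675 ends u,h [[0.0217, 0.0274], [0.0142, 0.0311]] angle to board 154.1
scene 214 u [-0.02440502  0.00532896] y [-0.07412925  0.06989484]
   -0.08 [-0.02483488  0.00523179]
   0.04 [-0.02349202  0.00534912]
[ 0.46689588 -0.25813304  0.07132092] [-0.19248296 -0.31422102  0.1646374 ]
```

Call:
jog_arm(
  rows=[
    {"offset":[0,-0.2,0.14],"turn":0,"gripper":0},
    {"offset":[0,-0.4,0.28],"turn":0,"gripper":0},
    {"offset":[0,-0.6,0.42],"turn":0,"gripper":0},
    {"offset":[0,-0.8,0.56],"turn":0,"gripper":0},
    {"offset":[0,-0.8,0.56],"turn":0,"gripper":0},
  ],
)

```text
t: 11.6
ee_pos: [0.4581, -0.2558, 0.0652]
ee_rot: [-0.001, 0.773, 0.634, -0.0]
force: [-0.8, 0.6, -0.7]
opening: 0.0002
gripper_force: 0.6
```

```bash
python3 -c "
from bar import *
prof(); prof('wrist'); o=bot.get_obs();print(o['ee_pos'],o['force'])"
```

```text
scene -0.073 141 ends u,h [[-0.0025, 0.0041], [-0.0005, 0.0318]] angle to board 86.0
scene 0.045 93 ends u,h [[-0.0008, 0.0036], [0.0006, 0.0306]] angle to board 86.9
wrist -0.073 few
wrist 0.045 2301 ends u,h [[0.0107, 0.0039], [0.0105, 0.0309]] angle to board 90.3
[ 0.45841334 -0.25588358  0.06549852] [-2.21073984  1.16803649 -0.15594918]
```

Call:
jog_arm(
  rows=[
    {"offset":[0,-0.3,0.2],"turn":0,"gripper":0},
    {"offset":[0,-0.6,0.4],"turn":0,"gripper":0},
    {"offset":[0,-0.9,0.6],"turn":0,"gripper":0},
    {"offset":[0,-1.2,0.8],"turn":0,"gripper":0},
    {"offset":[0,-1.2,0.8],"turn":0,"gripper":0},
  ],
)

```text
t: 12.2
ee_pos: [0.4458, -0.2533, 0.0571]
ee_rot: [-0.001, 0.773, 0.634, -0.0]
force: [-2.5, 1.1, -0.7]
opening: 0.0004
gripper_force: 1.2
```

```bash
python3 -c "
from bar import *
prof(); prof('wrist'); o=bot.get_obs();print(o['ee_pos'],o['force'])"
```

```text
scene -0.073 137 ends u,h [[0.004, 0.0064], [-0.0173, 0.0292]] angle to board 133.1
scene 0.045 56 ends u,h [[-0.0247, 0.0097], [-0.0156, 0.0287]] angle to board 64.5
wrist -0.073 few
wrist 0.045 4974 ends u,h [[0.0069, 0.007], [-0.0123, 0.0281]] angle to board 132.3
[ 0.44589682 -0.25335558  0.05728309] [-2.4810169   0.07700584 -0.07563046]
```

```bash
python3 - <<'E'
from h import *
np.set_printoptions(precision=1,suppress=True)
p=bot.read_camera('wrist'); f=240/np.tan(np.radians(p['vertical_fov'])/2); d=p['depth']; v,u=np.mgrid[:480,:640]
c=np.stack([(u-p['cx'])/f*d,(v-p['cy'])/f*d,d],-1); T=np.array(p['T_tool_cam']); t=c@T[:3,:3].T+T[:3,3]; t=t[d>0]*1000
for z in range(-60,26,4):
    m=(abs(t[:,2]-z)<2)&(abs(t[:,0])<14)&(abs(t[:,1])<40)
    if m.sum()>5: print(z,m.sum(),'y',np.percentile(t[m][:,1],[1,99]),'x',np.percentile(t[m][:,0],[1,99]))
E
```

```text
-60 24 y [-1.1  3. ] x [ 9.  10.9]
-56 44 y [-1.2  3.1] x [ 0.9 10.8]
-52 256 y [-1.2  3.2] x [-2.4 10.6]
-48 312 y [-11.4  13.2] x [ 8.2 11. ]
-44 423 y [-11.2  13.4] x [ 8.1 10.8]
-40 376 y [-11.4  13.2] x [ 8.3 10.9]
-36 359 y [-11.2  13.2] x [ 8.2 10.8]
-32 332 y [-11.3  13.1] x [ 8.1 10.8]
-28 302 y [-11.2  13.2] x [ 8.2 11. ]
-24 271 y [-11.1  13. ] x [ 8.3 10.8]
-20 576 y [-10.9  22.7] x [-8.3 13.7]
-16 2285 y [-9.  37.7] x [-10.6  13.7]
-12 739 y [-10.6  39.9] x [-11.8  13.6]
-8 260 y [-10.9  13. ] x [-6.  10.8]
-4 202 y [-11.   12.7] x [ 5.9 10.7]
0 185 y [-11.1  12.9] x [ 8.4 10.7]
4 177 y [-10.9  12.8] x [ 8.3 10.6]
8 152 y [-10.4  12.1] x [ 8.5 10.8]
12 99 y [-7.2 10.1] x [ 8.4 10.6]
16 194 y [-2.8 15.9] x [-2.2 13.9]
20 150 y [-8.4 12.8] x [ 6.6 13.9]
24 370 y [-14.   7.] x [ 0.1 13.9]
```

Call:
jog_arm(
  rows=[
    {"offset":[0,-0.3,0],"turn":0,"gripper":0},
    {"offset":[0,-0.7,0],"turn":0,"gripper":0},
    {"offset":[0,-1.0,0],"turn":0,"gripper":0},
    {"offset":[0,-1.0,0],"turn":0,"gripper":0},
  ],
)

```text
t: 12.75
ee_pos: [0.4373, -0.252, 0.0579]
ee_rot: [0.0, 0.773, 0.634, 0.0]
force: [-0.2, 0.6, 0.1]
opening: 0.0004
gripper_force: 0.0
```

```bash
python3 -c "
from bar import *
prof(); p=prof('wrist'); o=bot.get_obs();print(o['ee_pos'],o['force'])
q=shot('scene')
a=p['img'][100:480,250:450]; b=q['img'][220:360,350:520]
b=cv2.resize(b,None,fx=3,fy=3,interpolation=cv2.INTER_CUBIC)[:380]
im=np.zeros((380,720,3),np.uint8); im[:,:200]=a; im[:,205:205+510]=b
cv2.imwrite('pics/m5.png',im[:,:,::-1])"
```

```text
scene -0.073 163 ends u,h [[0.0023, 0.0079], [-0.0201, 0.0273]] angle to board 139.1
scene 0.045 50 ends u,h [[-0.025, 0.0075], [-0.0207, 0.0277]] angle to board 78.0
wrist -0.073 few
wrist 0.045 4975 ends u,h [[0.0046, 0.0078], [-0.0172, 0.0264]] angle to board 139.4
[ 0.4375762  -0.25218646  0.05788422] [-0.51048146  0.054032    0.28283861]
```

View pics/m5.png

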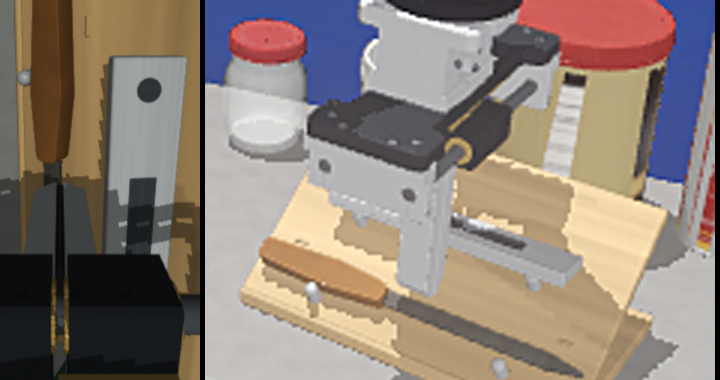

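Call:
jog_arm(
  rows=[
    {"offset":[0,-0.3,-3],"turn":0,"gripper":0.45},
    {"offset":[0,0,-5.4],"turn":0,"gripper":0.45},
    {"offset":[-0.15,2,-5.4],"turn":0,"gripper":0.45},
    {"offset":[-0.15,3.35,-5.4],"turn":0,"gripper":0.45},
    {"offset":[-0.15,3.35,-5.4],"turn":0,"gripper":0.45},
  ],
)

```text
t: 13.4
ee_pos: [0.4715, -0.2605, 0.1114]
ee_rot: [0.001, 0.773, 0.634, 0.0]
force: [0.1, 0.2, 0.5]
opening: 0.0373
gripper_force: 0.0
```

Call:
jog_arm(
  rows=[
    {"offset":[0,0,0],"turn":0,"gripper":0.45},
    {"offset":[0,0,1],"turn":0,"gripper":0.45},
    {"offset":[0,0,2],"turn":0,"gripper":0.45},
    {"offset":[0,0,2.85],"turn":0,"gripper":0.45},
    {"offset":[0,0,2.85],"turn":0,"gripper":0.45},
  ],
)

```text
t: 13.9
ee_pos: [0.4689, -0.2595, 0.0818]
ee_rot: [-0.001, 0.773, 0.634, -0.0]
force: [-1.1, 0.7, -0.7]
opening: 0.0426
gripper_force: 0.0
```

```bash
python3 -c "
from bar import *
prof(); o=bot.get_obs();print(o['ee_pos'],o['force'],o['opening'])
d=o['ee_pos']-c; print('s',d[:2]@up,'lat',d[:2]@y3[:2],'tip z',o['ee_pos'][2]-.017)"
```

```text
scene -0.073 167 ends u,h [[0.0021, 0.0085], [-0.0203, 0.0271]] angle to board 140.3
scene 0.045 112 ends u,h [[0.0027, 0.0082], [-0.0209, 0.0273]] angle to board 141.0
[ 0.46906721 -0.25957028  0.08205445] [ 0.05023715  1.06849522 -0.10966528] 0.04225583061660855
s -0.018219921488454024 lat 0.0006137222736804296 tip z 0.06505444698118279
```

Call:
jog_arm(
  rows=[
    {"offset":[0,0.1,0],"turn":0,"gripper":0.3},
    {"offset":[0,0.2,0.1],"turn":0,"gripper":0.2},
    {"offset":[0,0.2,0.1],"turn":0,"gripper":0.15},
    {"offset":[0,0.2,0.1],"turn":0,"gripper":0.15},
    {"offset":[0,0.2,0.1],"turn":0,"gripper":0.15},
  ],
)

```text
t: 14.45
ee_pos: [0.4714, -0.2604, 0.0821]
ee_rot: [-0.0, 0.773, 0.634, -0.0]
force: [-1.4, 0.1, 2.1]
opening: 0.0295
gripper_force: 29.9
```

```bash
python3 -c "
from bar import *
prof(); o=bot.get_obs();print(o['ee_pos'],o['force'],o['opening'],o['gripper_force'])
d=o['ee_pos']-c; print('s',d[:2]@up,'lat',d[:2]@y3[:2],'tip z',o['ee_pos'][2]-.017)"
```

```text
scene -0.073 169 ends u,h [[0.003, 0.0077], [-0.0199, 0.0266]] angle to board 140.5
scene 0.045 114 ends u,h [[0.0024, 0.0075], [-0.0203, 0.0272]] angle to board 139.1
[ 0.47147756 -0.26036612  0.08209822] [-1.23678062 -0.20907389  0.39783945] 0.029121322460197472 29.907005899585783
s -0.015699368465012537 lat 0.00031382063845736735 tip z 0.0650982246835132
```

Call:
jog_arm(
  rows=[
    {"offset":[0,0,-1],"turn":0,"gripper":0.15},
    {"offset":[0,0,-3],"turn":0,"gripper":0.15},
    {"offset":[0,0,-6.5],"turn":0,"gripper":0.15},
    {"offset":[0,0,-10],"turn":0,"gripper":0.15},
    {"offset":[0,0,-13],"turn":0,"gripper":0.15},
  ],
)

```text
t: 15.0
ee_pos: [0.4722, -0.2603, 0.2143]
ee_rot: [0.001, 0.773, 0.634, 0.001]
force: [0.7, -0.9, -2.1]
opening: 0.0292
gripper_force: 29.8
```

Call:
jog_arm(
  rows=[
    {"offset":[2,-0.3,0],"turn":0,"gripper":0.15},
    {"offset":[5.5,-0.9,0],"turn":0,"gripper":0.15},
    {"offset":[9.5,-1.5,0],"turn":0,"gripper":0.15},
    {"offset":[13.5,-2.1,0],"turn":0,"gripper":0.15},
    {"offset":[17.5,-2.8,0],"turn":0,"gripper":0.15},
  ],
)

```text
t: 15.5
ee_pos: [0.4786, -0.0816, 0.2126]
ee_rot: [0.0, 0.773, 0.634, 0.001]
force: [0.8, 0.8, -1.8]
opening: 0.0292
gripper_force: 29.8
```

Call:
jog_arm(
  rows=[
    {"offset":[4,-0.6,0],"turn":-0.04,"gripper":0.15},
    {"offset":[8,-1.3,0],"turn":-0.08,"gripper":0.15},
    {"offset":[12,-1.9,0],"turn":-0.139,"gripper":0.15},
    {"offset":[16,-2.5,0],"turn":-0.139,"gripper":0.15},
    {"offset":[18,-2.9,0],"turn":-0.139,"gripper":0.15},
  ],
)

```text
t: 16.0
ee_pos: [0.4851, 0.1023, 0.2126]
ee_rot: [-0.001, 0.726, 0.687, 0.001]
force: [0.2, 0.5, -2.0]
opening: 0.0293
gripper_force: 29.8
```

Call:
jog_arm(
  rows=[
    {"offset":[2,-0.3,0],"turn":0,"gripper":0.15},
    {"offset":[2,-0.3,0],"turn":0,"gripper":0.15},
  ],
)

```text
t: 16.2
ee_pos: [0.4831, 0.1215, 0.2125]
ee_rot: [-0.001, 0.726, 0.687, 0.001]
force: [-0.1, -0.6, -0.8]
opening: 0.0292
gripper_force: 29.8
```

```bash
cat > loc.py <<'E'
from h import *
F=np.array([.5251,.1168]); lx=np.array([.998,-.059]); ly=np.array([.059,.998])
def st():
    o=bot.get_obs(); d=o['ee_pos'][:2]-F; M=rot(o['ee_rot'])
    print('t',o['t'],'tcp lock x,y mm',(d@lx*1000).round(1),(d@ly*1000).round(1),'z',o['ee_pos'][2].round(4),'xheading',np.degrees(np.arctan2(M[1,0],M[0,0])).round(2),'open',round(o['opening'],4),round(o['gripper_force'],1),'F',np.round(o['force'],1))
E
python3 -c "
from loc import *
st(); p=shot('scene'); s=shot('side'); a=p['img'][120:300,170:330]; b=s['img'][260:420,200:400]
im=np.hstack([cv2.resize(a,(360,405)),cv2.resize(b,(420,405))]); cv2.imwrite('pics/m6.png',im[:,:,::-1])"
```

```text
t 16.2 tcp lock x,y mm -42.2 2.2 z 0.2125 xheading 86.86 open 0.0292 29.8 F [-0.1 -0.6 -0.8]
```

View pics/m6.png

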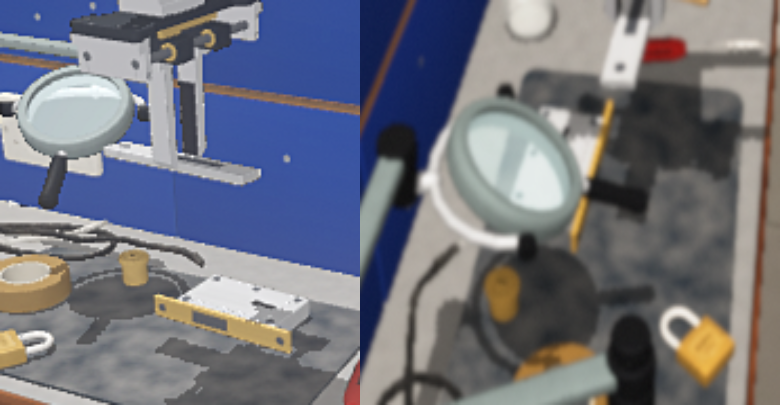

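Call:
jog_arm(
  rows=[
    {"offset":[-0.2,0.2,3],"turn":0,"gripper":0.15},
    {"offset":[-0.2,0.2,6],"turn":0,"gripper":0.15},
    {"offset":[-0.2,0.2,9],"turn":0,"gripper":0.15},
    {"offset":[-0.2,0.2,12],"turn":0,"gripper":0.15},
    {"offset":[-0.2,0.2,12],"turn":0,"gripper":0.15},
  ],
)

```text
t: 16.8
ee_pos: [0.4822, 0.1154, 0.089]
ee_rot: [-0.002, 0.728, 0.686, -0.004]
force: [-1.4, -0.7, -1.6]
opening: 0.0294
gripper_force: 29.8
```

Call:
jog_arm(
  rows=[
    {"offset":[0,0,2],"turn":0,"gripper":0.15},
    {"offset":[0,0,4],"turn":0,"gripper":0.15},
    {"offset":[0,0,5.5],"turn":0,"gripper":0.15},
    {"offset":[0,0,6.2],"turn":0,"gripper":0.15},
    {"offset":[0,0,6.4],"turn":0,"gripper":0.15},
  ],
)

```text
t: 17.3
ee_pos: [0.486, 0.1165, 0.0287]
ee_rot: [0.0, 0.728, 0.686, 0.0]
force: [-0.4, -0.4, -3.4]
opening: 0.0295
gripper_force: 29.8
```

Call:
jog_arm(
  rows=[
    {"offset":[0,0,0.1],"turn":0,"gripper":0.15},
    {"offset":[0,0,0.2],"turn":0,"gripper":0.15},
    {"offset":[0,0,0.2],"turn":0,"gripper":0.15},
  ],
)

```text
t: 17.6
ee_pos: [0.4859, 0.117, 0.0268]
ee_rot: [0.0, 0.727, 0.686, 0.001]
force: [0.2, -0.7, -2.3]
opening: 0.0293
gripper_force: 29.8
```

Call:
jog_arm(
  rows=[
    {"offset":[0,0,0.1],"turn":0,"gripper":0.15},
    {"offset":[0,0,0.2],"turn":0,"gripper":0.15},
    {"offset":[0,0,0.3],"turn":0,"gripper":0.15},
    {"offset":[0,0,0.3],"turn":0,"gripper":0.15},
  ],
)

```text
t: 18.0
ee_pos: [0.4858, 0.117, 0.0261]
ee_rot: [0.001, 0.727, 0.687, 0.001]
force: [-5.9, 0.0, 19.0]
opening: 0.0293
gripper_force: 29.9
```

Call:
jog_arm(
  rows=[
    {"offset":[0,0,0.1],"turn":0,"gripper":0.15},
    {"offset":[0,0,0.2],"turn":0,"gripper":0.15},
    {"offset":[0,0,0.2],"turn":0,"gripper":0.15},
  ],
)

```text
t: 18.3
ee_pos: [0.4854, 0.1171, 0.0241]
ee_rot: [0.0, 0.727, 0.687, 0.001]
force: [-6.6, -0.0, 20.9]
opening: 0.0296
gripper_force: 30.0
```

```bash
python3 -c "
from loc import *
st()"
```

```text
t 18.3 tcp lock x,y mm -39.7 -2.1 z 0.0241 xheading 86.71 open 0.0296 30.0 F [-6.6 -0.  20.9]
```

Call:
jog_arm(
  rows=[
    {"offset":[0,0,-0.3],"turn":0,"gripper":0.15},
    {"offset":[0,0,-0.3],"turn":0,"gripper":0.42},
    {"offset":[0,0,-0.3],"turn":0,"gripper":0.42},
    {"offset":[0,0,-0.3],"turn":0,"gripper":0.42},
  ],
)

```text
t: 18.7
ee_pos: [0.4855, 0.117, 0.024]
ee_rot: [-0.0, 0.727, 0.686, 0.0]
force: [1.2, -0.9, 0.6]
opening: 0.0395
gripper_force: 0.0
```

```bash
cat >> loc.py <<'E'
def bar(cam='wrist',verbose=1):
    p=shot(cam); w=cloud(p); hsv=cv2.cvtColor(p['img'],cv2.COLOR_RGB2HSV)
    d=w[...,:2]-F; X,Y,Z=d@lx,d@ly,w[...,2]
    m=(X>-.075)&(X<.0015)&(abs(Y)<.1)&(Z>.008)&(Z<.0185)&(hsv[...,1]<70)&(hsv[...,2]>0)
    print(cam,m.sum(),'x',np.percentile(X[m],[2,98]).round(4),'y',np.percentile(Y[m],[1,99]).round(4),'z',np.percentile(Z[m],[10,50,90]).round(4))
    for a,b in ((-.075,-.05),(-.05,-.025),(.025,.05),(.05,.075)):
        k=m&(Y>a)&(Y<b)
        if k.sum()>20: print('  ',a,k.sum(),np.percentile(X[k],[3,97]).round(4))
    return p
E
python3 -c "
from loc import *
st(); bar('wrist'); bar('scene')"
```

```text
t 18.7 tcp lock x,y mm -39.5 -2.2 z 0.024 xheading 86.68 open 0.0395 0.0 F [ 1.2 -0.9  0.6]
wrist 15703 x [-0.0526 -0.0005] y [-0.0525  0.0728] z [0.0129 0.0138 0.0146]
   -0.075 375 [-0.0522 -0.0237]
   -0.05 2326 [-0.0519 -0.024 ]
   0.025 3313 [-0.0518 -0.0234]
   0.05 3536 [-0.0518 -0.0234]
scene 582 x [-0.0683 -0.0011] y [-0.0767  0.0715] z [0.0099 0.0123 0.0145]
   -0.075 108 [-0.0558 -0.0028]
   -0.05 97 [-0.0559 -0.0265]
   0.025 76 [-0.0562 -0.0009]
   0.05 90 [-0.0553 -0.0009]
```

Call:
jog_arm(
  rows=[
    {"offset":[0,0,0.05],"turn":0,"gripper":0.15},
    {"offset":[0,0,0.05],"turn":0,"gripper":0.15},
    {"offset":[0,0,0.05],"turn":0,"gripper":0.15},
    {"offset":[0.1,0,0.05],"turn":0,"gripper":0.15},
    {"offset":[0.22,0,0.05],"turn":0,"gripper":0.15},
  ],
)

```text
t: 19.3
ee_pos: [0.4851, 0.1192, 0.0234]
ee_rot: [-0.0, 0.727, 0.686, -0.0]
force: [-0.0, 0.2, -2.7]
opening: 0.0299
gripper_force: 30.0
```

Call:
jog_arm(
  rows=[
    {"offset":[0,0,0],"turn":0,"gripper":0.15},
    {"offset":[0,0,0],"turn":0,"gripper":0.42},
    {"offset":[0,0,0],"turn":0,"gripper":0.42},
    {"offset":[0,0,-1],"turn":0,"gripper":0.42},
    {"offset":[0,0,-5],"turn":0,"gripper":0.7},
  ],
)

```text
t: 19.8
ee_pos: [0.4826, 0.1188, 0.0718]
ee_rot: [-0.003, 0.727, 0.686, -0.003]
force: [0.6, -0.7, -0.1]
opening: 0.0445
gripper_force: 0.0
```

Call:
jog_arm(
  rows=[
    {"offset":[0,-1,-1],"turn":-0.15,"gripper":1},
    {"offset":[0,-3,-1],"turn":-0.3,"gripper":1},
    {"offset":[0,-3,-1],"turn":-0.45,"gripper":1},
    {"offset":[0,-3,-1],"turn":-0.6,"gripper":1},
    {"offset":[0,-3,-1],"turn":-0.75,"gripper":1},
  ],
)

```text
t: 20.3
ee_pos: [0.4558, 0.121, 0.0848]
ee_rot: [0.001, 0.423, 0.906, 0.001]
force: [0.6, 0.5, 0.2]
opening: 0.0839
gripper_force: 0.0
```

Call:
jog_arm(
  rows=[
    {"offset":[0,0,0],"turn":-0.15,"gripper":1},
    {"offset":[0,0,0],"turn":-0.3,"gripper":1},
    {"offset":[0,0,0],"turn":-0.45,"gripper":1},
    {"offset":[0,0,0],"turn":-0.6,"gripper":1},
    {"offset":[0,0,0],"turn":-0.75,"gripper":1},
  ],
)

```text
t: 20.8
ee_pos: [0.4559, 0.1209, 0.0846]
ee_rot: [0.001, 0.061, 0.998, 0.0]
force: [0.1, -0.7, -0.4]
opening: 0.0939
gripper_force: 0.0
```

```bash
python3 -c "
from loc import *
st(); p=bar('wrist'); w=cloud(p); save(p,'w7.png'); bar('scene'); 
hsv=cv2.cvtColor(p['img'],cv2.COLOR_RGB2HSV); d=w[...,:2]-F; X,Y,Z=d@lx,d@ly,w[...,2]
m=(hsv[...,0]>12)&(hsv[...,0]<32)&(hsv[...,1]>90)&(abs(X)<.02)&(abs(Y)<.1)&(Z>.005)
print('plate',m.sum(),np.percentile(X[m],[2,50,98]),np.percentile(Y[m],[.5,99.5]))"
```

```text
t 20.8 tcp lock x,y mm -69.3 0.0 z 0.0846 xheading 172.97 open 0.0939 0.0 F [ 0.1 -0.7 -0.4]
wrist 8567 x [-0.0543 -0.0003] y [-0.0653  0.0705] z [0.0126 0.0137 0.0146]
   -0.075 921 [-0.0542 -0.0005]
   -0.05 1579 [-0.0542 -0.0257]
   0.025 1663 [-0.0541 -0.0008]
   0.05 905 [-0.0543 -0.0006]
scene 645 x [-0.0566 -0.0002] y [-0.074   0.0735] z [0.0101 0.0123 0.0138]
   -0.075 118 [-0.0559 -0.0022]
   -0.05 99 [-0.0563 -0.0282]
   0.025 102 [-0.0562  0.0004]
   0.05 90 [-0.0561 -0.0012]
plate 4396 [-1.01663036e-03 -6.80103115e-05  4.19918432e-03] [-0.07949698  0.0717593 ]
```

Call:
jog_arm(
  rows=[
    {"offset":[0,0,2],"turn":-0.064,"gripper":1},
    {"offset":[0,0,4],"turn":-0.064,"gripper":1},
    {"offset":[0,0,5.6],"turn":-0.064,"gripper":1},
    {"offset":[0,0,6.1],"turn":-0.064,"gripper":1},
    {"offset":[0,0,6.1],"turn":-0.064,"gripper":1},
  ],
)

```text
t: 21.4
ee_pos: [0.4555, 0.1209, 0.0226]
ee_rot: [-0.0, 0.033, 0.999, 0.0]
force: [-0.7, 0.5, 0.3]
opening: 0.0939
gripper_force: 0.0
```

Call:
jog_arm(
  rows=[
    {"offset":[-0.5,0,0],"turn":0,"gripper":1},
    {"offset":[-1.0,0,0],"turn":0,"gripper":1},
    {"offset":[-1.5,0,0],"turn":0,"gripper":1},
    {"offset":[-2.0,0,0],"turn":0,"gripper":1},
    {"offset":[-2.0,0,0],"turn":0,"gripper":1},
  ],
)

```text
t: 21.9
ee_pos: [0.4769, 0.1196, 0.0229]
ee_rot: [0.001, 0.033, 0.999, 0.0]
force: [-0.3, 0.9, 0.5]
opening: 0.0939
gripper_force: 0.2
```

```bash
python3 -c "
from loc import *
st(); p=bar('wrist'); bar('scene')"
```

```text
t 21.9 tcp lock x,y mm -48.2 -0.1 z 0.0229 xheading 176.27 open 0.0939 0.2 F [-0.3  0.9  0.5]
wrist 13248 x [-0.0562 -0.0002] y [-0.0568  0.0575] z [0.0124 0.0138 0.0147]
   -0.075 628 [-0.0573 -0.0091]
   -0.05 2889 [-0.0544 -0.0099]
   0.025 3017 [-0.0524 -0.0006]
   0.05 677 [-0.0567 -0.0079]
scene 541 x [-0.0579  0.0004] y [-0.0746  0.0675] z [0.0098 0.0123 0.0145]
   -0.075 130 [-0.0581 -0.0019]
   -0.05 27 [-0.058  -0.0086]
   0.025 123 [-0.0574 -0.0005]
   0.05 44 [-0.0577 -0.0012]
```

Call:
jog_arm(
  rows=[
    {"offset":[-0.2,0,0],"turn":0,"gripper":1},
    {"offset":[-0.4,0,0],"turn":0,"gripper":1},
    {"offset":[-0.6,0,0],"turn":0,"gripper":1},
    {"offset":[-0.6,0,0],"turn":0,"gripper":1},
  ],
)

```text
t: 22.4
ee_pos: [0.4825, 0.1192, 0.0226]
ee_rot: [0.001, 0.032, 0.999, 0.0]
force: [-1.3, 0.2, -1.1]
opening: 0.0941
gripper_force: 0.5
```

Call:
jog_arm(
  rows=[
    {"offset":[-0.1,0,0],"turn":0,"gripper":1},
    {"offset":[-0.1,0,0],"turn":0,"gripper":1},
  ],
)

```text
t: 22.6
ee_pos: [0.4826, 0.1192, 0.0226]
ee_rot: [0.0, 0.032, 0.999, 0.0]
force: [-2.0, 0.5, 0.4]
opening: 0.0937
gripper_force: 1.1
```

Call:
jog_arm(
  rows=[
    {"offset":[-0.05,0,0],"turn":0,"gripper":1},
    {"offset":[-0.1,0,0],"turn":0,"gripper":1},
    {"offset":[-0.1,0,0],"turn":0,"gripper":1},
  ],
)

```text
t: 22.9
ee_pos: [0.4841, 0.119, 0.0226]
ee_rot: [0.001, 0.032, 0.999, 0.0]
force: [-1.4, -0.6, -0.7]
opening: 0.0937
gripper_force: 0.4
```

```bash
cat >> loc.py <<'E'
def gap():
    "gap picture from wrist: bar far edge vs plate top near edge, by rows of Y"
    p=shot('wrist'); w=cloud(p); hsv=cv2.cvtColor(p['img'],cv2.COLOR_RGB2HSV)
    d=w[...,:2]-F; X,Y,Z=d@lx,d@ly,w[...,2]
    br=(hsv[...,0]>12)&(hsv[...,0]<32)&(hsv[...,1]>90)&(abs(X)<.02)&(Z>.004)
    b=(hsv[...,1]<70)&(abs(Z-.0138)<.002)&(X>-.06)&(X<.004)
    for y in np.arange(-.07,.071,.02):
        k=abs(Y-y)<.004; i,j=k&b,k&br
        if i.sum()>10 and j.sum()>10: print(round(y,2),'bar far',np.percentile(X[i],97).round(4),'plate',np.percentile(X[j],[3,50]).round(4))
    return p
E
python3 -c "
from loc import *
st(); p=gap(); save(p,'w8.png')"
```

```text
t 22.9 tcp lock x,y mm -41.0 -0.2 z 0.0226 xheading 176.29 open 0.0937 0.4 F [-1.4 -0.6 -0.7]
-0.05 bar far -0.0023 plate [-0.001  -0.0002]
-0.03 bar far -0.0024 plate [-0.001  -0.0002]
-0.01 bar far -0.0006 plate [-0.001  -0.0001]
0.01 bar far -0.0003 plate [-0.001  -0.0001]
0.03 bar far -0.0004 plate [-0.0009 -0.0001]
0.05 bar far -0.0017 plate [-0.0008 -0.0001]
```

Call:
jog_arm(
  rows=[
    {"offset":[-0.05,0,0],"turn":0,"gripper":1},
    {"offset":[-0.1,0,0],"turn":0,"gripper":1},
    {"offset":[-0.1,0,0],"turn":0,"gripper":1},
  ],
)

```text
t: 23.25
ee_pos: [0.4842, 0.119, 0.0227]
ee_rot: [-0.0, 0.032, 0.999, 0.0]
force: [-2.8, 0.4, 1.6]
opening: 0.0941
gripper_force: 1.2
```

Call:
jog_arm(
  rows=[
    {"offset":[-0.05,0,0],"turn":0,"gripper":1},
    {"offset":[-0.05,0,0],"turn":0,"gripper":1},
  ],
)

```text
t: 23.45
ee_pos: [0.4842, 0.119, 0.0226]
ee_rot: [-0.001, 0.032, 0.999, 0.0]
force: [-4.2, 0.5, 3.3]
opening: 0.0941
gripper_force: 2.0
```

```bash
python3 -c "
from loc import *
st(); p=gap(); save(p,'w8.png')"
```

```text
t 23.45 tcp lock x,y mm -41.0 -0.2 z 0.0226 xheading 176.28 open 0.0941 2.0 F [-4.2  0.5  3.3]
-0.05 bar far -0.0024 plate [-0.001  -0.0002]
-0.03 bar far -0.0023 plate [-0.001  -0.0002]
-0.01 bar far -0.0004 plate [-0.001  -0.0001]
0.01 bar far -0.0003 plate [-0.0008 -0.    ]
0.03 bar far -0.0004 plate [-0.0011 -0.0001]
0.05 bar far -0.0017 plate [-0.001  -0.0002]
```

```bash
python3 -c "
from loc import *
p=shot('wrist'); d=np.array([[y] for y in (-.07,0,.07)])
T=np.linalg.inv(p['T']); 
def pix(x,y,z):
    w=np.append(F+lx*x+ly*y,z); c=T[:3,:3]@w+T[:3,3]; return c[:2]/c[2]*p['f']+[p['cx'],p['cy']]
for y in (-.08,-.06,0,.06,.08): print(y,pix(0,y,.0045),pix(0,y,.0135),pix(0,y,.0265))
print(p['T'][:3,3])
u=[pix(0,y,.0135) for y in (-.09,.09)]; a=np.array(u); lo=np.clip(a.min(0)-30,0,None).astype(int); hi=(a.max(0)+30).astype(int); print(lo,hi)
im=p['img'][lo[1]:hi[1],lo[0]:hi[0]]; f=min(800/im.shape[1],600/im.shape[0]); cv2.imwrite('pics/m9.png',cv2.resize(im,None,fx=f,fy=f,interpolation=cv2.INTER_CUBIC)[:600,:800,::-1])"
```

```text
-0.08 [163.94608645 365.57048049] [157.65855837 375.63690018] [147.55083291 391.81950891]
-0.06 [200.33120673 365.35986923] [195.61929992 375.41786761] [188.04445981 391.58706038]
0 [309.51573874 364.72786658] [309.53327749 374.76058669] [309.56147334 390.88950735]
0.06 [418.74404792 364.09561054] [423.49490772 374.10303082] [431.13271436 390.19164304]
0.08 [455.16321714 363.88480219] [461.49271245 373.88378439] [471.6685182  389.95895239]
[0.40325651 0.12454622 0.18556373]
[108 343] [510 405]
```

View pics/m9.png

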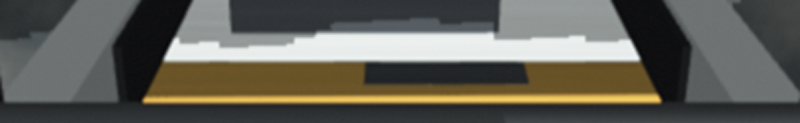

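Call:
jog_arm(
  rows=[
    {"offset":[-0.05,0,0],"turn":0,"gripper":1},
    {"offset":[-0.05,0,0],"turn":0,"gripper":1},
  ],
)

```text
t: 23.75
ee_pos: [0.4843, 0.1191, 0.0226]
ee_rot: [-0.001, 0.032, 0.999, 0.0]
force: [-5.7, -0.1, 4.1]
opening: 0.0938
gripper_force: 2.8
```

```bash
python3 -c "
from loc import *
st(); p=gap()"
```

```text
t 23.75 tcp lock x,y mm -40.9 -0.2 z 0.0226 xheading 176.29 open 0.0938 2.8 F [-5.7 -0.1  4.1]
-0.05 bar far -0.0023 plate [-0.0009 -0.0001]
-0.03 bar far -0.0024 plate [-0.001  -0.0002]
-0.01 bar far -0.0006 plate [-0.001  -0.0001]
0.01 bar far -0.0003 plate [-0.0009 -0.    ]
0.03 bar far -0.0003 plate [-0.001  -0.0001]
0.05 bar far -0.0014 plate [-0.0008 -0.0001]
```

Call:
jog_arm(
  rows=[
    {"offset":[0.5,0,0],"turn":0,"gripper":1},
    {"offset":[1.5,0,0],"turn":0,"gripper":1},
    {"offset":[3,0,-3],"turn":0,"gripper":1},
    {"offset":[4,0,-8],"turn":0,"gripper":1},
    {"offset":[4,0,-13],"turn":0,"gripper":1},
  ],
)

```text
t: 24.3
ee_pos: [0.4435, 0.1214, 0.1524]
ee_rot: [-0.001, 0.032, 0.999, -0.0]
force: [1.1, -0.3, -0.2]
opening: 0.0937
gripper_force: 0.0
```

Call:
jog_arm(
  rows=[
    {"offset":[0,0,-4],"turn":0,"gripper":1},
    {"offset":[0,0,-8],"turn":0,"gripper":1},
    {"offset":[0,0,-8],"turn":0,"gripper":1},
  ],
)

```text
t: 24.6
ee_pos: [0.4495, 0.122, 0.2375]
ee_rot: [0.007, 0.032, 0.999, 0.001]
force: [0.4, 0.4, -0.5]
opening: 0.0937
gripper_force: 0.0
```

```bash
python3 -c "
from loc import *
st(); p=gap(); bar('wrist'); w=cloud(p); np.savez('w9.npz',w=w,img=p['img'])
hsv=cv2.cvtColor(p['img'],cv2.COLOR_RGB2HSV); d=w[...,:2]-F; X,Y,Z=d@lx,d@ly,w[...,2]
m=(hsv[...,0]>12)&(hsv[...,0]<32)&(hsv[...,1]>90)&(abs(X)<.01)&(abs(Y)<.1)&(Z>.02)
print('plate top',m.sum(),np.percentile(X[m],[2,50,98]),np.percentile(Y[m],[.3,99.7]))
q=w[m]; f=np.polyfit(Y[m],X[m],1); print(f)
b=(hsv[...,1]<70)&(abs(Z-.0138)<.002)&(X>-.04)&(X<-.001)&(abs(Y)<.1); print('bar',np.percentile(Y[b],[.3,99.7]),np.percentile(X[b],[1,99]),'mat',np.median(Z[(X<-.05)&(X>-.09)&(abs(Y)<.06)]))
for k in ['lens_center','handle_grip']:
  for n in ('scene','side'):
    s=shot(n); ws=cloud(s); r=bot.tip_of(s,k)
    if r:
      c0,r0=r[0]['location']; print(k,n,r[0]['confidence'],ws[int(r0),int(c0)])
save(p,'w10.png')
"
```

```text
t 24.6 tcp lock x,y mm -75.7 0.7 z 0.2375 xheading 176.29 open 0.0937 0.0 F [ 0.4  0.4 -0.5]
-0.07 bar far -0.0008 plate [-0.0007  0.0006]
-0.05 bar far -0.0027 plate [-0.001  -0.0001]
-0.03 bar far -0.0023 plate [-0.001  -0.0001]
-0.01 bar far -0.002 plate [-0.001   0.0003]
0.01 bar far -0.0007 plate [-0.0008  0.0014]
0.03 bar far -0.001 plate [-0.0009  0.0011]
0.05 bar far -0.0017 plate [-0.0008 -0.0002]
0.07 bar far -0.0013 plate [-0.0007  0.0008]
wrist 3954 x [-0.0309 -0.0004] y [-0.0725  0.0741] z [0.0125 0.0137 0.0148]
   -0.075 635 [-0.031  -0.0005]
   -0.05 652 [-0.0309 -0.001 ]
   0.025 665 [-0.0305 -0.0007]
   0.05 663 [-0.0305 -0.0006]
plate top 923 [-0.00095112  0.00055016  0.00408024] [-0.07995923  0.07853523]
[-0.00086402  0.0010477 ]
bar [-0.0735474   0.07508404] [-0.03098631 -0.00185725] mat 0.27949093233734
lens_center scene 0.59 [0.5504585  0.28543823 0.19792415]
lens_center side 0.89 [0.55050736 0.28692067 0.20014353]
handle_grip scene 0.96 [0.47351616 0.25597804 0.16020026]
handle_grip side 0.75 [0.47955874 0.26993533 0.16223372]
```

View pics/w10.png

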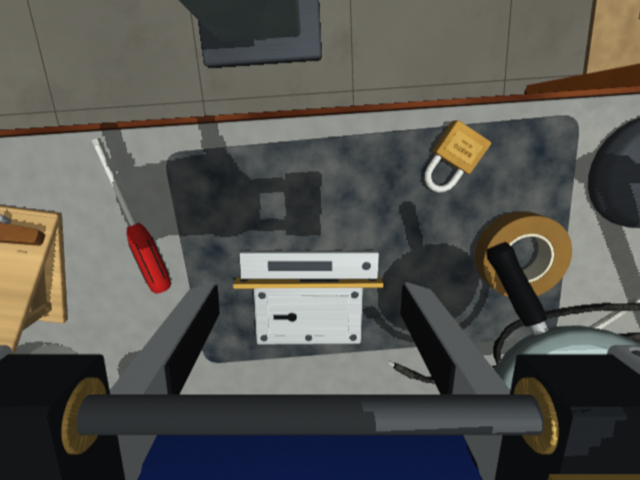

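```bash
python3 -c "
from h import *
np.set_printoptions(precision=4,suppress=True)
d=np.load('w9.npz'); w=d['w']; hsv=cv2.cvtColor(d['img'],cv2.COLOR_RGB2HSV)
def fit(w,hsv,n):
    m=(hsv[...,2]<75)&(w[...,2]>.1)&(w[...,2]<.2)&(w[...,0]>.4)&(w[...,0]<.53)&(w[...,1]>.2)&(w[...,1]<.32)
    q=w[m]
    if len(q)<20: print(n,'few',len(q)); return
    for _ in range(3):
        c=np.median(q,0); t=np.linalg.svd(q-c,full_matrices=False)[2][0]; t*=-np.sign(t[0]); r=np.linalg.norm((q-c)-np.outer((q-c)@t,t),axis=1); q=q[r<.014]
    z=(q-c)@t; print(n,len(q),'ends',c+t*np.percentile(z,1),c+t*np.percentile(z,99),'heading',np.degrees(np.arctan2(t[1],t[0])),'droop',np.degrees(np.arcsin(-t[2])),np.ptp(z))
fit(w,hsv,'wrist')
for n in ('scene','side'):
    p=shot(n); W=cloud(p); H=cv2.cvtColor(p['img'],cv2.COLOR_RGB2HSV); fit(W,H,n)
    m=(W[...,2]>.16)&(W[...,2]<.24)&(np.hypot(W[...,0]-.5505,W[...,1]-.2865)<.06)&(H[...,2]>90); q=W[m]
    for _ in range(4):
        c=q.mean(0); nn=np.linalg.svd(q-c,full_matrices=False)[2][2]; nn*=np.sign(nn[2]); q=q[abs((q-c)@nn)<.006]
    print(n,'lens plane',len(q),c,nn,'tilt',np.degrees(np.arccos(nn[2])),'dir',np.degrees(np.arctan2(-nn[1],-nn[0])))
"
```

```text
wrist 2549 ends [0.5114 0.2698 0.1806] [0.453  0.2545 0.1486] heading -165.287219256008 droop 27.99829870612491 0.07234578849355836
scene 130 ends [0.4968 0.2674 0.1717] [0.4525 0.2522 0.1434] heading -161.07959249151102 droop 31.113421141666926 0.0573438986574088
scene lens plane 961 [0.5439 0.2947 0.1981] [-0.4278 -0.1456  0.8921] tilt 26.867887056473837 dir 18.79485080781091
side 229 ends [0.4951 0.2766 0.1723] [0.4503 0.2591 0.1453] heading -158.67323890793384 droop 29.325465164755038 0.05669571295241027
side lens plane 1885 [0.5513 0.295  0.2029] [-0.4379 -0.2255  0.8703] tilt 29.50864264129435 dir 27.251550144187792
```

```bash
python3 -c "
from h import *
np.set_printoptions(precision=4,suppress=True)
for n in ('scene','side'):
    p=shot(n); W=cloud(p); q=W[np.isfinite(W[...,0])]
    m=(q[:,0]>.66)&(q[:,0]<.8)&(q[:,1]>.25)&(q[:,1]<.6)&(q[:,2]>.2)&(q[:,2]<.3); print(n,'wall x',np.percentile(q[m][:,0],[2,25,50,75,98]))
    for z in (.15,.22): 
        m=(abs(q[:,2]-z)<.02)&(abs(q[:,0]-.43)<.04)&(abs(q[:,1]-.47)<.04); s=q[m]; print(' col',z,len(s),np.percentile(s,[2,98],axis=0)[:,:2].ravel())
    m=(q[:,2]>.262)&(q[:,2]<.30)&(q[:,0]>.40)&(q[:,0]<.68)&(q[:,1]>.42)&(q[:,1]<.63); s=q[m]; 
    e=s[s[:,0]>.61]; print(' elbow',len(e),np.percentile(e,[2,98],axis=0))
"
```

```text
scene wall x [0.6895 0.6922 0.6935 0.6948 0.6977]
 col 0.15 166 [0.4211 0.46   0.4373 0.4767]
 col 0.22 222 [0.415  0.4548 0.4396 0.4773]
 elbow 60 [[0.6105 0.5567 0.2622]
 [0.6524 0.5897 0.2677]]
side wall x [0.6909 0.6917 0.6921 0.6924 0.6933]
 col 0.15 216 [0.4211 0.4733 0.4398 0.4827]
 col 0.22 243 [0.4154 0.4741 0.4441 0.4878]
 elbow 715 [[0.611  0.5595 0.2623]
 [0.6523 0.5943 0.269 ]]
```

Call:
jog_arm(
  rows=[
    {"offset":[0,0,0],"turn":-0.13,"gripper":0.7},
    {"offset":[0,0,0],"turn":-0.26,"gripper":0.7},
    {"offset":[0,0,0],"turn":-0.396,"gripper":0.7},
    {"offset":[0,0,0],"turn":-0.396,"gripper":0.6},
  ],
)

```text
t: 25.7
ee_pos: [0.4456, 0.1216, 0.2317]
ee_rot: [0.0, -0.165, 0.986, 0.0]
force: [0.4, -0.1, -0.2]
opening: 0.0656
gripper_force: 0.0
```

Call:
jog_arm(
  rows=[
    {"offset":[-2,3.5,0],"turn":0,"gripper":0.6},
    {"offset":[-4,7,0],"turn":0,"gripper":0.6},
    {"offset":[-6,10,0],"turn":0,"gripper":0.6},
    {"offset":[-7.3,12.2,0],"turn":0,"gripper":0.6},
    {"offset":[-7.3,12.2,0],"turn":0,"gripper":0.6},
  ],
)

```text
t: 26.2
ee_pos: [0.4756, 0.2635, 0.2313]
ee_rot: [0.0, -0.165, 0.986, 0.001]
force: [0.1, -0.4, -0.1]
opening: 0.0563
gripper_force: 0.0
```

```bash
cat > hd.py <<'E'
from h import *
np.set_printoptions(precision=4,suppress=True)
def handle():
    "handle in tool frame from wrist camera (mm): only outside finger zone"
    o=bot.get_obs(); p=shot('wrist'); w=cloud(p); hsv=cv2.cvtColor(p['img'],cv2.COLOR_RGB2HSV)
    M=rot(o['ee_rot']); t=(w-o['ee_pos'])@M
    m=(hsv[...,2]<75)&(abs(t[...,1])<.022)&(t[...,0]>-.03)&(t[...,0]<.06)&(t[...,2]>.0)&(t[...,2]<.11); q=w[m]
    print('n',len(q))
    if len(q)<30: return p
    for _ in range(3):
        c=np.median(q,0); v=np.linalg.svd(q-c,full_matrices=False)[2][0]; v*=np.sign(v@M[:,0]); r=np.linalg.norm((q-c)-np.outer((q-c)@v,v),axis=1); q=q[r<.014]
    z=(q-c)@v; e=np.array([c+v*np.percentile(z,k) for k in (1,99)]); print('world ends',e.ravel(),'heading',np.degrees(np.arctan2(v[1],v[0])),'droop',np.degrees(np.arcsin(-v[2])))
    print('tool ends',((e-o['ee_pos'])@M*1000).round(1).ravel(),'tcp',o['ee_pos'],'F',np.round(o['force'],1))
    return p
def lens(c0):
    for n in ('scene','side'):
        p=shot(n); r=bot.tip_of(p,'lens_center'); W=cloud(p)
        m=(W[...,2]>.15)&(W[...,2]<.25)&(np.hypot(W[...,0]-c0[0],W[...,1]-c0[1])<.055); q=W[m]
        for _ in range(5):
            c=np.median(q,0); nn=np.linalg.svd(q-q.mean(0),full_matrices=False)[2][2]; nn*=np.sign(nn[2]); q=q[abs((q-q.mean(0))@nn)<.005]
        print(n,'lens plane',len(q),q.mean(0),'tilt',np.degrees(np.arccos(nn[2])),'dir',np.degrees(np.arctan2(-nn[1],-nn[0])),'net',[(a['location'],round(a['confidence'],2),W[int(a['location'][1]),int(a['location'][0])]) for a in r[:1]])
    return p
E
python3 -c "
from hd import *
handle()"
```

```text
n 2140
world ends [0.4993 0.2717 0.1747 0.453  0.2543 0.1483] heading -159.38421861079743 droop 28.130542903822754
tool ends [-25.1   0.   56.6  24.4  -1.4  83. ] tcp [0.4756 0.2635 0.2313] F [ 0.1 -0.4 -0.1]
```

Call:
jog_arm(
  rows=[
    {"offset":[0,-0.07,2.5],"turn":0,"gripper":0.6},
    {"offset":[0,-0.07,5],"turn":0,"gripper":0.5},
    {"offset":[0,-0.07,7],"turn":0,"gripper":0.45},
    {"offset":[0,-0.07,7.8],"turn":0,"gripper":0.4},
    {"offset":[0,-0.07,7.8],"turn":0,"gripper":0.4},
  ],
)

```text
t: 26.75
ee_pos: [0.4744, 0.2588, 0.1529]
ee_rot: [-0.001, -0.164, 0.986, -0.0]
force: [0.1, -0.4, -0.9]
opening: 0.038
gripper_force: 0.0
```

Call:
jog_arm(
  rows=[
    {"offset":[0,0,0],"turn":0,"gripper":0.05},
    {"offset":[0,0,0],"turn":0,"gripper":0.05},
    {"offset":[0,0,0],"turn":0,"gripper":0.05},
    {"offset":[0,0,0],"turn":0,"gripper":0.05},
    {"offset":[0,0,0],"turn":0,"gripper":0.05},
  ],
)

```text
t: 27.25
ee_pos: [0.4759, 0.2606, 0.1547]
ee_rot: [0.001, -0.165, 0.986, 0.0]
force: [0.1, 1.9, 2.7]
opening: 0.0154
gripper_force: 29.9
```

Call:
jog_arm(
  rows=[
    {"offset":[0.3,0,-0.6],"turn":0,"gripper":0.05},
    {"offset":[0.55,0,-1.2],"turn":0,"gripper":0.05},
    {"offset":[0.75,0,-1.8],"turn":0,"gripper":0.05},
    {"offset":[0.9,0,-2.4],"turn":0,"gripper":0.05},
    {"offset":[0.9,0,-2.4],"turn":0,"gripper":0.05},
  ],
)

```text
t: 27.75
ee_pos: [0.4657, 0.2567, 0.1783]
ee_rot: [-0.001, -0.165, 0.986, -0.0]
force: [-2.1, 1.7, 0.7]
opening: 0.0154
gripper_force: 30.0
```

Call:
jog_arm(
  rows=[
    {"offset":[0.1,0,-0.6],"turn":0,"gripper":0.05},
    {"offset":[0.17,0,-1.1],"turn":0,"gripper":0.05},
    {"offset":[0.2,0,-1.9],"turn":0,"gripper":0.05},
    {"offset":[0.2,0,-1.9],"turn":0,"gripper":0.05},
  ],
)

```text
t: 28.15
ee_pos: [0.4642, 0.2555, 0.1976]
ee_rot: [-0.0, -0.165, 0.986, -0.001]
force: [-2.5, -1.1, 0.1]
opening: 0.0156
gripper_force: 30.1
```

```bash
python3 -c "
from hd import *
handle(); lens([.5505,.2865])"
```

```text
n 231
world ends [0.454  0.2638 0.1926 0.4393 0.2438 0.1967] heading -126.30142128765051 droop -9.513028621489655
tool ends [ 7.  11.2  5.  27.4 -2.9  0.9] tcp [0.4642 0.2555 0.1976] F [-2.5 -1.1  0.1]
scene lens plane 431 [0.5581 0.2796 0.2019] tilt 2.682870935208991 dir 16.744973200755744 net [([203.5, 168.6], 0.85, array([0.551 , 0.291 , 0.2016]))]
side lens plane 1658 [0.554  0.2852 0.2012] tilt 2.119245564520455 dir 10.67784888526734 net [([277.2, 324.7], 0.88, array([0.5483, 0.2888, 0.2   ]))]
```

```bash
python3 - <<'E'
import numpy as np
L0=np.array([.5505,.2865]); L1=np.array([.5251,.1168]); h0,h1=199.,176.; r=.0917; z0=.1976
def pose(k):
    h=np.radians(h0+(h1-h0)*k); L=L0+(L1-L0)*k; e=h+np.radians(.8); return L+r*np.array([np.cos(e),np.sin(e)]),h
for c in range(4):
    P,h=pose(c/4); x=np.array([np.cos(h),np.sin(h)]); y=np.array([np.sin(h),-np.cos(h)])
    for i in range(1,6):
        Q,g=pose(c/4+i/20); d=Q-P; print(c,i,(d@x*100).round(2),(d@y*100).round(2),'turn',round(h-g,3),Q.round(4))
E
```

```text
0 1 0.4 -0.58 turn 0.02 [0.4623 0.2487]
0 2 0.79 -1.15 turn 0.04 [0.4605 0.242 ]
0 3 1.18 -1.73 turn 0.06 [0.4587 0.2352]
0 4 1.57 -2.31 turn 0.08 [0.4569 0.2285]
0 5 1.95 -2.89 turn 0.1 [0.4552 0.2218]
1 1 0.32 -0.61 turn 0.02 [0.4535 0.2151]
1 2 0.63 -1.23 turn 0.04 [0.4518 0.2084]
1 3 0.95 -1.84 turn 0.06 [0.4502 0.2018]
1 4 1.25 -2.45 turn 0.08 [0.4486 0.1951]
1 5 1.56 -3.06 turn 0.1 [0.4471 0.1884]
2 1 0.24 -0.64 turn 0.02 [0.4455 0.1818]
2 2 0.47 -1.28 turn 0.04 [0.4441 0.1751]
2 3 0.7 -1.92 turn 0.06 [0.4426 0.1684]
2 4 0.93 -2.56 turn 0.08 [0.4412 0.1618]
2 5 1.15 -3.2 turn 0.1 [0.4398 0.1551]
3 1 0.15 -0.66 turn 0.02 [0.4385 0.1485]
3 2 0.3 -1.32 turn 0.04 [0.4372 0.1419]
3 3 0.45 -1.98 turn 0.06 [0.436  0.1352]
3 4 0.59 -2.64 turn 0.08 [0.4347 0.1286]
3 5 0.73 -3.3 turn 0.1 [0.4335 0.1219]
```

Call:
jog_arm(
  rows=[
    {"offset":[0.4,-0.58,-0.2],"turn":0.02,"gripper":0.05},
    {"offset":[0.79,-1.15,-0.3],"turn":0.04,"gripper":0.05},
    {"offset":[1.18,-1.73,-0.3],"turn":0.06,"gripper":0.05},
    {"offset":[1.57,-2.31,-0.3],"turn":0.08,"gripper":0.05},
    {"offset":[1.95,-2.89,-0.3],"turn":0.1,"gripper":0.05},
  ],
)

```text
t: 28.9
ee_pos: [0.456, 0.224, 0.1998]
ee_rot: [0.001, -0.115, 0.993, 0.002]
force: [-0.8, 5.6, -5.0]
opening: 0.0162
gripper_force: 33.7
```

Call:
jog_arm(
  rows=[
    {"offset":[0.32,-0.61,0],"turn":0.02,"gripper":0.05},
    {"offset":[0.63,-1.23,0],"turn":0.04,"gripper":0.05},
    {"offset":[0.95,-1.84,0],"turn":0.06,"gripper":0.05},
    {"offset":[1.25,-2.45,0],"turn":0.08,"gripper":0.05},
    {"offset":[1.56,-3.06,0],"turn":0.1,"gripper":0.05},
  ],
)

```text
t: 29.4
ee_pos: [0.4477, 0.1904, 0.1998]
ee_rot: [0.001, -0.065, 0.998, 0.002]
force: [-0.3, 4.7, -3.9]
opening: 0.0169
gripper_force: 34.5
```

Moving freely; continue.

Call:
jog_arm(
  rows=[
    {"offset":[0.24,-0.64,0],"turn":0.02,"gripper":0.05},
    {"offset":[0.47,-1.28,0],"turn":0.04,"gripper":0.05},
    {"offset":[0.7,-1.92,0],"turn":0.06,"gripper":0.05},
    {"offset":[0.93,-2.56,0],"turn":0.08,"gripper":0.05},
    {"offset":[1.15,-3.2,0],"turn":0.1,"gripper":0.05},
  ],
)

```text
t: 29.9
ee_pos: [0.4399, 0.157, 0.1997]
ee_rot: [-0.0, -0.016, 1.0, 0.001]
force: [-2.1, 4.6, -2.5]
opening: 0.0182
gripper_force: 42.3
```

Call:
jog_arm(
  rows=[
    {"offset":[0.15,-0.66,0],"turn":0.02,"gripper":0.05},
    {"offset":[0.3,-1.32,0],"turn":0.04,"gripper":0.05},
    {"offset":[0.45,-1.98,0],"turn":0.06,"gripper":0.05},
    {"offset":[0.59,-2.64,0],"turn":0.08,"gripper":0.05},
    {"offset":[0.73,-3.3,0],"turn":0.1,"gripper":0.05},
  ],
)

```text
t: 30.4
ee_pos: [0.4344, 0.1237, 0.2002]
ee_rot: [0.001, 0.035, 0.999, 0.001]
force: [-1.0, 5.6, -1.2]
opening: 0.0205
gripper_force: 40.2
```

Call:
jog_arm(
  rows=[
    {"offset":[0,0,0],"turn":0,"gripper":0.05},
    {"offset":[0,0,0],"turn":0,"gripper":0.05},
  ],
)

```text
t: 30.6
ee_pos: [0.4339, 0.123, 0.2001]
ee_rot: [0.0, 0.034, 0.999, 0.0]
force: [-2.9, 4.1, 0.8]
opening: 0.0206
gripper_force: 38.2
```

```bash
cat >> hd.py <<'E'
def ring(c0):
    "circle of ring top from clouds"
    from scipy.optimize import least_squares
    for n in ('scene','side'):
        p=shot(n); W=cloud(p); H=cv2.cvtColor(p['img'],cv2.COLOR_RGB2HSV)
        rr=np.hypot(W[...,0]-c0[0],W[...,1]-c0[1]); m=(W[...,2]>.18)&(W[...,2]<.225)&(rr<.064); q=W[m]
        top=q[q[:,2]>.205]; a=np.arctan2(top[:,1]-c0[1],top[:,0]-c0[0]); r=np.hypot(top[:,0]-c0[0],top[:,1]-c0[1])
        b=np.round(a/.35).astype(int); out=np.array([top[b==k][np.argsort(r[b==k])[int(.95*((b==k).sum()-1))]] for k in np.unique(b) if (b==k).sum()>4])
        if len(out)<5: print(n,'few',len(top)); continue
        s=least_squares(lambda v:np.hypot(out[:,0]-v[0],out[:,1]-v[1])-.058,c0,loss='soft_l1',f_scale=.001); print(n,'ring centre',s.x,len(out),np.abs(s.fun).mean())
E
python3 -c "
from hd import *
o=bot.get_obs(); print(o['t'],o['ee_pos'],o['force'])
lens([.5251,.1168]); ring(np.array([.5251,.1168])); p=shot('scene'); s=shot('side')
a=p['img'][110:310,130:370]; b=s['img'][200:420,180:460]
im=np.hstack([cv2.resize(a,(400,333)),cv2.resize(b,(400,333))]); cv2.imwrite('pics/m11.png',im[:,:,::-1])"
```

```text
30.6 [0.4339 0.123  0.2001] [-2.9417  4.1112  0.8298]
scene lens plane 404 [0.529  0.1206 0.2015] tilt 2.222780768429607 dir -19.849822455811353 net [([248.4, 182.3], 0.65, array([0.5172, 0.1489, 0.2008]))]
side lens plane 963 [0.527  0.1346 0.2013] tilt 2.158866148748121 dir -56.26323202619391 net [([311.7, 332.4], 0.65, array([0.5231, 0.1248, 0.0109]))]
scene ring centre [0.521  0.1541] 13 0.003451787118332981
side ring centre [0.5251 0.1584] 15 0.0038355530103017996
```

View pics/m11.png

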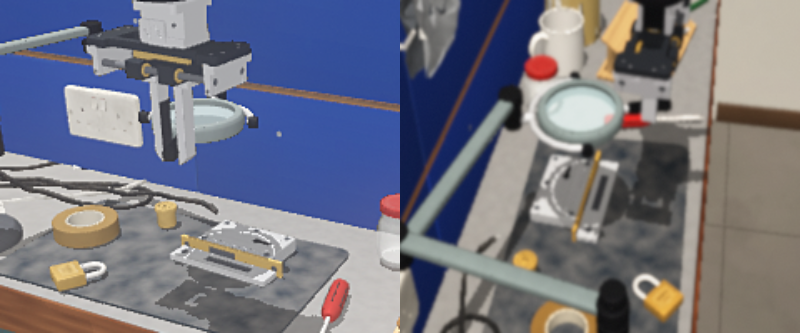

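```bash
cat >> hd.py <<'E'
def net(z=.2,k='lens_center',cams=('scene','side')):
    out=[]
    for n in cams:
        p=shot(n)
        for a in bot.tip_of(p,k)[:1]:
            u,v=a['location']; r=p['T'][:3,:3]@np.array([(u-p['cx'])/p['f'],(v-p['cy'])/p['f'],1]); c=p['T'][:3,3]; q=c+r*(z-c[2])/r[2]; print(n,k,round(a['confidence'],2),q[:2]); out.append(q[:2])
    return out
def ring2(c0,show=None):
    "fit projected ring outer circle (rim, r 58mm at z .2) to lens plane cloud incl. glass: centroid of boundary"
    for n in ('scene','side'):
        p=shot(n); W=cloud(p); d=np.hypot(W[...,0]-c0[0],W[...,1]-c0[1]); m=((W[...,2]>.186)&(W[...,2]<.216)&(d<.085)).astype(np.uint8)
        q=W[m>0]; print(n,'n',len(q),'x',np.percentile(q[:,0],[1,99]),'y',np.percentile(q[:,1],[1,99]))
E
python3 -c "
from hd import *
net(); net(k='handle_grip'); ring2(np.array([.522,.15]))"
```

```text
scene lens_center 0.95 [0.5269 0.1505]
side lens_center 0.85 [0.5162 0.1466]
scene handle_grip 0.97 [0.4294 0.1122]
side handle_grip 0.72 [0.4345 0.1315]
scene n 924 x [0.4434 0.5965] y [0.0807 0.22  ]
side n 2827 x [0.4422 0.5951] y [0.0922 0.2244]
```

Call:
jog_arm(
  rows=[
    {"offset":[0,0,0],"turn":0,"gripper":0.45},
    {"offset":[0,0,0],"turn":0,"gripper":0.45},
    {"offset":[0,0,0],"turn":0,"gripper":0.45},
    {"offset":[0,0,0],"turn":-0.15,"gripper":0.45},
    {"offset":[0,0,0],"turn":-0.3,"gripper":0.45},
  ],
)

```text
t: 32.0
ee_pos: [0.4342, 0.1222, 0.1995]
ee_rot: [-0.0, -0.118, 0.993, -0.001]
force: [0.0, 0.1, 0.1]
opening: 0.0425
gripper_force: 0.0
```

Call:
jog_arm(
  rows=[
    {"offset":[0,0,0],"turn":-0.06,"gripper":0.45},
    {"offset":[0,0,0],"turn":-0.06,"gripper":0.45},
  ],
)

```text
t: 32.2
ee_pos: [0.4342, 0.1223, 0.1995]
ee_rot: [-0.0, -0.145, 0.989, -0.0]
force: [-0.7, -0.2, -0.9]
opening: 0.0424
gripper_force: 0.0
```

```bash
cat >> hd.py <<'E'
def htool():
    "handle centre line in tool frame from wrist cam: dark points beyond the pads and between them"
    o=bot.get_obs(); p=shot('wrist'); w=cloud(p); hsv=cv2.cvtColor(p['img'],cv2.COLOR_RGB2HSV); M=rot(o['ee_rot']); t=(w-o['ee_pos'])@M*1000
    m=(abs(t[...,1])<18)&(abs(t[...,2]+5)<14)&(t[...,0]>-25)&(t[...,0]<45)&(hsv[...,2]<90)
    q=t[m]
    for a in range(-24,44,6):
        k=(q[:,0]>=a)&(q[:,0]<a+6)
        if k.sum()>8: print('  x',a+3,int(k.sum()),'y',np.percentile(q[k][:,1],[5,50,95]).round(1),'ztop',np.percentile(q[k][:,2],[5,50]).round(1))
E
python3 -c "
from hd import *
o=bot.get_obs(); print(o['t'],o['ee_pos'],o['force'],o['opening'])
htool(); net(); lens([.521,.149]); ring2(np.array([.522,.15]))"
```

```text
32.2 [0.4342 0.1223 0.1995] [-0.6503 -0.1845 -0.9241] 0.042442120855789654
  x -21 376 y [-6.5  1.2  8.4] ztop [-8.6 -7.1]
  x -15 401 y [-6.9  0.7  8.3] ztop [-8.5 -6.9]
  x -9 400 y [-6.8  0.7  7.7] ztop [-8.3 -6.7]
  x -3 398 y [-6.7  0.7  7.7] ztop [-8.  -6.4]
  x 3 419 y [-6.7  0.2  7.7] ztop [-7.9 -6.4]
  x 9 403 y [-7.   0.2  7.5] ztop [-7.8 -6.3]
  x 15 452 y [-7.7  0.2  7.9] ztop [-8.7 -6.9]
  x 21 562 y [-7.8 -0.2  7.8] ztop [-8.7 -6.2]
  x 27 274 y [-5.6  0.2  5.6] ztop [-6.2 -1.7]
scene lens_center 0.61 [0.5287 0.1527]
side lens_center 0.68 [0.5223 0.1529]
scene lens plane 509 [0.5224 0.1482 0.2021] tilt 0.45684909908519533 dir 21.35240135763753 net [([248.9, 182.2], 0.88, array([0.4347, 0.0917, 0.2351]))]
side lens plane 1166 [0.5253 0.146  0.2011] tilt 0.6533285425307754 dir -14.702277646489456 net [([308.5, 275.0], 0.79, array([0.5198, 0.1569, 0.201 ]))]
scene n 1103 x [0.4453 0.6008] y [0.0797 0.2163]
side n 2818 x [0.4454 0.5958] y [0.0912 0.2242]
```

Call:
jog_arm(
  rows=[
    {"offset":[0,0.05,0],"turn":-0.026,"gripper":0.05},
    {"offset":[0,0.05,0],"turn":-0.026,"gripper":0.05},
    {"offset":[0,0.05,0],"turn":-0.026,"gripper":0.05},
    {"offset":[0,0.05,0],"turn":-0.026,"gripper":0.05},
    {"offset":[0,0.05,0],"turn":-0.026,"gripper":0.05},
  ],
)

```text
t: 33.25
ee_pos: [0.4339, 0.1233, 0.1997]
ee_rot: [0.0, -0.158, 0.987, -0.0]
force: [-0.3, -0.3, 0.4]
opening: 0.0157
gripper_force: 30.0
```

Call:
jog_arm(
  rows=[
    {"offset":[0.16,-0.7,0],"turn":0,"gripper":0.05},
    {"offset":[0.32,-1.4,0],"turn":0,"gripper":0.05},
    {"offset":[0.5,-2.1,0],"turn":0,"gripper":0.05},
    {"offset":[0.66,-2.8,0],"turn":0,"gripper":0.05},
    {"offset":[0.82,-3.5,0],"turn":0,"gripper":0.05},
  ],
)

```text
t: 33.75
ee_pos: [0.4368, 0.0882, 0.1997]
ee_rot: [0.0, -0.158, 0.987, 0.001]
force: [-0.2, 4.9, -0.9]
opening: 0.0161
gripper_force: 32.9
```

Call:
jog_arm(
  rows=[
    {"offset":[0,0,0],"turn":0,"gripper":0.05},
    {"offset":[0,0,0],"turn":0,"gripper":0.05},
  ],
)

```text
t: 33.95
ee_pos: [0.4367, 0.0872, 0.1997]
ee_rot: [-0.0, -0.158, 0.987, -0.0]
force: [-0.3, 2.4, 1.2]
opening: 0.0158
gripper_force: 32.9
```

```bash
cat >> hd.py <<'E'
def est(end=122):
    "lens centre from handle seen in the wrist camera (needs open fingers or visible line)"
    o=bot.get_obs(); p=shot('wrist'); w=cloud(p); hsv=cv2.cvtColor(p['img'],cv2.COLOR_RGB2HSV); M=rot(o['ee_rot']); t=(w-o['ee_pos'])@M*1000
    m=(abs(t[...,1])<16)&(abs(t[...,2]+2)<14)&(t[...,0]>-25)&(t[...,0]<45)&(hsv[...,2]<90); q=t[m]; xs,ys,zs=[],[],[]
    for a in range(-24,24,3):
        k=(q[:,0]>=a)&(q[:,0]<a+3)
        if k.sum()>30: y=np.percentile(q[k][:,1],[4,96]); xs.append(a+1.5); ys.append(y.mean()); zs.append(np.percentile(q[k][:,2],8))
    f=np.polyfit(xs,ys,1); g=np.polyfit(xs,zs,1); e=np.percentile(q[:,0],99.5); L=e-end
    c=o['ee_pos']+M@(np.array([L,np.polyval(f,L),np.polyval(g,L)+8.5])/1000)
    v=M@np.array([1,f[0],g[0]]); print('end x',e.round(1),'handle heading',np.degrees(np.arctan2(v[1],v[0])).round(1)%360,'droop',np.degrees(np.arctan(g[0])).round(2),'lens',c,'err to F mm',((c[:2]-[.5251,.1168])*1000).round(1),'tcp',o['ee_pos'],'open',round(o['opening'],4),'F',np.round(o['force'],1),'t',o['t'])
E
python3 -c "
from hd import *
est(); net()"
```

```text
end x 25.1 handle heading 202.3 droop -0.2 lens [0.5266 0.1239 0.1992] err to F mm [1.5 7.1] tcp [0.4367 0.0872 0.1997] open 0.0158 F [-0.3  2.4  1.2] t 33.95
scene lens_center 0.87 [0.524 0.128]
side lens_center 0.74 [0.5247 0.1272]
```

Call:
jog_arm(
  rows=[
    {"offset":[0.1,-0.3,0],"turn":0,"gripper":0.05},
    {"offset":[0.2,-0.6,0],"turn":0,"gripper":0.05},
    {"offset":[0.27,-0.85,0],"turn":0,"gripper":0.05},
    {"offset":[0.27,-0.85,0],"turn":0,"gripper":0.05},
    {"offset":[0.27,-0.85,0],"turn":0,"gripper":0.05},
  ],
)

```text
t: 34.7
ee_pos: [0.4373, 0.0792, 0.1997]
ee_rot: [0.0, -0.158, 0.987, 0.001]
force: [-0.7, 4.8, 1.1]
opening: 0.0162
gripper_force: 33.4
```

Call:
jog_arm(
  rows=[
    {"offset":[0,0,0],"turn":0,"gripper":0.45},
    {"offset":[0,0,0],"turn":0,"gripper":0.45},
    {"offset":[0,0,0],"turn":0,"gripper":0.45},
    {"offset":[0,0,0],"turn":0,"gripper":0.45},
  ],
)

```text
t: 35.1
ee_pos: [0.4372, 0.0782, 0.1997]
ee_rot: [-0.0, -0.158, 0.987, -0.0]
force: [0.3, -0.4, -0.8]
opening: 0.0415
gripper_force: 0.0
```

```bash
python3 -c "
from hd import *
est(); net(); net(); lens([.525,.118]); ring2(np.array([.525,.118]))"
```

```text
end x 24.6 handle heading 204.1 droop 0.59 lens [0.5264 0.1188 0.2   ] err to F mm [1.3 2. ] tcp [0.4372 0.0782 0.1997] open 0.0415 F [ 0.3 -0.4 -0.8] t 35.1
scene lens_center 0.67 [0.5351 0.1254]
scene lens_center 0.8 [0.5319 0.1233]
side lens_center 0.9 [0.5231 0.1165]
scene lens plane 410 [0.536  0.1212 0.2029] tilt 2.5835703124657727 dir -60.85671027834505 net [([262.3, 183.8], 0.92, array([0.524 , 0.1193, 0.2011]))]
side lens plane 1074 [0.5252 0.1116 0.2011] tilt 0.9613783487289965 dir -13.507868827050997 net [([309.8, 259.5], 0.57, array([0.5272, 0.1072, 0.1991]))]
scene n 1041 x [0.4531 0.5935] y [0.0498 0.184 ]
side n 2606 x [0.4511 0.5932] y [0.0606 0.1889]
```

Call:
jog_arm(
  rows=[
    {"offset":[0,0,-3],"turn":0,"gripper":0.45},
    {"offset":[2,0,-7],"turn":0,"gripper":0.45},
    {"offset":[5,0,-10],"turn":0,"gripper":0.45},
    {"offset":[8,0,-10],"turn":0,"gripper":0.45},
    {"offset":[8,0,-10],"turn":0,"gripper":0.45},
  ],
)

```text
t: 36.35
ee_pos: [0.3586, 0.0533, 0.3009]
ee_rot: [0.001, -0.157, 0.988, -0.0]
force: [0.2, 0.1, -0.2]
opening: 0.0424
gripper_force: 0.0
```

```bash
cat > rf.py <<'E'
from hd import *
from scipy.optimize import least_squares
def rf(c0=(.525,.12)):
    for n in ('scene','side','wrist'):
        p=shot(n); W=cloud(p); c=np.array(c0)
        q=W[(W[...,2]>.19)&(W[...,2]<.222)&(np.hypot(W[...,0]-c[0],W[...,1]-c[1])<.075)]
        if len(q)<100: print(n,'few',len(q)); continue
        z=np.histogram(q[:,2],bins=np.arange(.19,.223,.002)); 
        # outer radius per sector on top band
        t=q[q[:,2]>.2055]
        for it in range(4):
            d=t[:,:2]-c; a=np.arctan2(d[:,1],d[:,0]); r=np.hypot(*d.T); P=[]
            for k in np.arange(-np.pi,np.pi,.2):
                s=(a>=k)&(a<k+.2)&(r<.0625)
                if s.sum()>4: j=np.flatnonzero(s); P.append(t[j[np.argsort(r[j])[int(.93*(len(j)-1))]]])
            P=np.array(P)
            if len(P)<6: break
            s=least_squares(lambda v:np.hypot(P[:,0]-v[0],P[:,1]-v[1])-v[2],[c[0],c[1],.057],loss='soft_l1',f_scale=.0008,bounds=([.4,0,.055],[.7,.3,.0585])); c=s.x[:2]
        A=np.c_[t[:,:2]-c,np.ones(len(t))]; g=np.linalg.lstsq(A,t[:,2],rcond=None)[0]
        for _ in range(4): e=abs(A@g-t[:,2]); g=np.linalg.lstsq(A[e<.0025],t[e<.0025,2],rcond=None)[0]
        print(n,len(t),'centre',s.x,'res',np.median(abs(s.fun)),len(P),'top z',g[2].round(4),'slope deg x,y',np.degrees(np.arctan(g[:2])).round(2),'zhist',z[0])
E
python3 -c "
from rf import *
rf(); o=bot.get_obs(); print(o['t'],o['ee_pos']); net(); net(k='handle_grip')"
```

```text
scene 446 centre [0.5226 0.1176 0.055 ] res 0.0009572818983420821 32 top z 0.2092 slope deg x,y [1.12 0.56] zhist [ 27  48  49  62  62 383 205 141 119 183 104   0   0   0   1   3]
side 706 centre [0.5234 0.1216 0.0551] res 0.00034053215526064565 32 top z 0.2093 slope deg x,y [ 0.88 -0.06] zhist [  6  10  29  64 341 778 402 192 153 307 191  13   0   0   0   0]
wrist 1356 centre [0.5144 0.1139 0.0559] res 0.002290969124676502 15 top z 0.2105 slope deg x,y [2.7  1.11] zhist [  30   49   75   93  109  768 4210  441  253  136  731  168    0    0
    0    0]
36.5 [0.3616 0.0538 0.2996]
scene lens_center 0.69 [0.5084 0.1055]
side lens_center 0.95 [0.5139 0.1202]
scene handle_grip 0.76 [0.4401 0.0728]
side handle_grip 0.85 [0.4476 0.0923]
```

```bash
python3 -c "
from loc import *
p=bar('scene'); W=cloud(p); H=cv2.cvtColor(p['img'],cv2.COLOR_RGB2HSV); d=W[...,:2]-F; X,Y,Z=d@lx,d@ly,W[...,2]
m=(H[...,0]>12)&(H[...,0]<32)&(H[...,1]>90)&(abs(X)<.02)&(abs(Y)<.1)&(Z>.005)&(Z<.04); print('plate scene',m.sum(),np.percentile(X[m],[2,50,98]).round(4),np.percentile(Y[m],[.5,99.5]).round(4))
st()
print(bot.hand_in())"
```

```text
scene 605 x [-0.0333 -0.0001] y [-0.0748  0.0736] z [0.0103 0.0123 0.014 ]
   -0.075 113 [-0.0326 -0.0008]
   -0.05 95 [-0.0327 -0.004 ]
   0.025 91 [-0.0329 -0.002 ]
   0.05 85 [-0.0329 -0.001 ]
plate scene 306 [-0.0041 -0.0009  0.0026] [-0.0807  0.0786]
t 36.95 tcp lock x,y mm -159.7 -72.5 z 0.2994 xheading -161.81 open 0.0422 0.0 F [-0.2 -0.3 -0.1]
the job is handed in; nothing more can be done
None
```

Handed in at about 37 s, verdict not shown: the straightedge lies flat and flush on the brass plate, centred to about 1–2 mm. The lens is about 3 mm off the joint's middle and level to about 1°, the lock did not move, and I viewed 12 pictures, over the limit of 10.

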